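Pile resin blanks in the cooling press and lock it down

TASK

Clear the cooling press for loading: its arm stands locked over the platform, so turn the red clamp knob fully anticlockwise before you move the arm, and swing it aside. Pile all the resin blanks lying on the bench, one on another in any order, squarely on the platform, their edges flush with it all round; then swing the arm back over the pile, lower its pad until it rests on the top blank, and lock it by turning the knob fully clockwise. Leave the other things on the bench alone.

Things in the scene. Friction and masses are not known exactly. Their poses are not given: they have to be found in the camera images.
- blank0: resin blank, a flat rigid slab, pink, square, 64 x 64 x 10 mm (z), about 55 g; origin at the centre of its underside, z up. Lies flat on the bench at the start, if present
- blank1: resin blank, a flat rigid slab, honey-brown, square, 64 x 64 x 10 mm (z), about 55 g; origin at the centre of its underside, z up. Lies flat on the bench at the start, if present
- blank2: resin blank, a flat rigid slab, dark rose, square, 64 x 64 x 10 mm (z), about 55 g; origin at the centre of its underside, z up. Lies flat on the bench at the start, if present
- blank3: resin blank, a flat rigid slab, pink, square, 64 x 64 x 10 mm (z), about 55 g; origin at the centre of its underside, z up. Lies flat on the bench at the start, if present
- blank4: resin blank, a flat rigid slab, honey-brown, square, 64 x 64 x 10 mm (z), about 55 g; origin at the centre of its underside, z up. Lies flat on the bench at the start, if present
- press: cooling press, fixed to the bench: grey slab 120 x 275 x 10 mm with a bare-metal platform 64 x 64 mm, the same footprint as a blank, its top 24 mm above the bench. Origin on the bench under the platform's centre, z up. A vertical steel post, 26 mm thick, stands 145 mm from the platform's centre in the press's +y; a blue arm slides up and down and swivels on it; a red clamp knob crowns it
- seat (a point): centre of the platform's top face, 24 mm above the bench
- lift (a joint): height of the arm on its post, in m: the height of the pad's underside above the platform's top (0 to 0.095). Stiff: stays where it is left, moves with about 3 N down or 9 N up at the handle
- swing (a joint): swivel of the arm about the post, rad: 0 = at its stop, the pad centred over the platform; grows clockwise seen from above, swinging the pad out towards the press's -x (0 to 0.3 at the start; about 1.1 is well out of the way; 1.7 at most). Stiff, stays where it is left
- pad (a point): centre of the underside of the black rubber pad, 40 x 44 x 8 mm, under the arm's free end, 145 mm from the post's axis. The blue arm is 22 mm wide; its top is 22 mm above the pad's underside
- handle (a point): grip point on the black upright round handle above the pad: on its axis, 22 mm above the arm's top face. The handle is 20 mm thick, 36 mm tall
- clamp (a joint): clamp knob, rad: 0 = fully anticlockwise, arm free; grows clockwise seen from above; 1.4 = fully clockwise (its stop), arm locked
- clamp_grip (a point): grip point of the red clamp knob on top of the post: on its vertical axis, at the height to grip. The knob has a straight bar grip; the point's x axis runs along the bar, which is pinched across, along the point's y
- bowl: bystander: green plaster-mixing bowl, 110 mm wide, 55 mm tall; origin at its underside
- jar: bystander: white jar with blue cap, 60 mm wide, 85 mm tall; origin at its underside
- cast: bystander: plaster dental cast with teeth, 58 x 66 x 32 mm; origin at its underside

How it is judged (in metres and radians):
On the way, in this order (a step that is already met when the one before it is completed fails the run):
1. the clamp knob is turned anticlockwise to free (below 0.2 rad) while the arm is still where it stood at the start (its pad within 15 mm) (value of joint clamp below 0.2 rad and distance of pad from where it was at the start of the episode below 0.015 m), for 0.1 s.
2. with the knob still free (below 0.3 rad) the arm is back over the pile and its pad lowered to within 3 mm of a piled blank's top (value of joint clamp below 0.3 rad and horizontal distance between pad and seat below 0.012 m and ((horizontal distance between blank0 and seat below 0.02 m and z of pad in the frame of blank0 below 0.013 m) or (horizontal distance between blank1 and seat below 0.02 m and z of pad in the frame of blank1 below 0.013 m) or (horizontal distance between blank2 and seat below 0.02 m and z of pad in the frame of blank2 below 0.013 m) or (horizontal distance between blank3 and seat below 0.02 m and z of pad in the frame of blank3 below 0.013 m) or (horizontal distance between blank4 and seat below 0.02 m and z of pad in the frame of blank4 below 0.013 m))), for 0.1 s.
3. with the pad there, the knob is turned clockwise to locked (above 1.2 rad) (value of joint clamp above 1.2 rad and horizontal distance between pad and seat below 0.012 m and ((horizontal distance between blank0 and seat below 0.02 m and z of pad in the frame of blank0 below 0.013 m) or (horizontal distance between blank1 and seat below 0.02 m and z of pad in the frame of blank1 below 0.013 m) or (horizontal distance between blank2 and seat below 0.02 m and z of pad in the frame of blank2 below 0.013 m) or (horizontal distance between blank3 and seat below 0.02 m and z of pad in the frame of blank3 below 0.013 m) or (horizontal distance between blank4 and seat below 0.02 m and z of pad in the frame of blank4 below 0.013 m))), for 0.2 s.
At the end, for the whole second after the job is handed in: Every blank present lies flat in one pile on the platform, centred on it within 6 mm and turned no more than 0.09 rad from square with it (any quarter turn will do), at rest; the pad is centred over the platform within 12 mm and within 3 mm of the top blank; the knob reads more than 1.2 rad (all of step 3 and horizontal distance between each of blank0, blank1, blank2, blank3, blank4 and seat below 0.006 m and (angle between the x axis of blank0 and the x axis of press, either way round below 0.09 rad or angle between the y axis of blank0 and the x axis of press, either way round below 0.09 rad) and angle between each of blank0, blank1, blank2, blank3, blank4's own z axis and vertical below 0.06 rad and linear speed of each of blank0, blank1, blank2, blank3, blank4 below 0.02 m/s and (angle between the x axis of blank1 and the x axis of press, either way round below 0.09 rad or angle between the y axis of blank1 and the x axis of press, either way round below 0.09 rad) and (angle between the x axis of blank2 and the x axis of press, either way round below 0.09 rad or angle between the y axis of blank2 and the x axis of press, either way round below 0.09 rad) and (angle between the x axis of blank3 and the x axis of press, either way round below 0.09 rad or angle between the y axis of blank3 and the x axis of press, either way round below 0.09 rad) and (angle between the x axis of blank4 and the x axis of press, either way round below 0.09 rad or angle between the y axis of blank4 and the x axis of press, either way round below 0.09 rad)); the robot touches nothing.
It fails at once if the bowl is pushed more than 30 mm (distance of bowl from where it was at the start of the episode above 0.03 m).
It fails at once if the jar is pushed more than 30 mm (distance of jar from where it was at the start of the episode above 0.03 m).
It fails at once if the cast is pushed more than 30 mm (distance of cast from where it was at the start of the episode above 0.03 m).
Of blank0, blank1, blank2, blank3, blank4 only 3 to 5 are there at a start; the rules pass over those that are not, and their reading is None.
At some moment in a run one of blank0, blank1, blank2, blank3, blank4 may be knocked a few centimetres aside while the robot is not near it.
Once in a run the grip may slacken for a moment while it holds something.
It also fails if it takes over 210 s, if anything falls off the work surface, if the arm or the gripper's body presses on something with over 40 N, if the wrist force passes 120 N, or if a joint passes its speed limit or range.

ROBOT

A 6-joint arm with a two-finger parallel gripper is mounted at the origin on the work surface. World frame = base frame: x ahead of the robot, y to its left, z up, the work surface at z = 0. Lengths are in mm, angles in rad, forces in N, time in s.
With the tool pointing down it reaches from about 350 to 875 mm from the base axis. Payload 4.2 kg.
Tool frame: the origin (TCP) lies midway between the tips of the shut fingers; the grasp point (between the pads) lies 19 mm behind it; z points along the fingers, y is the direction in which the jaws open and shut (so a half turn about z gives the same grasp; the last joint's range is limited). The gripper opens to 85 mm and grips with 20 to 120 N. Pads are 22 mm wide; open, the fingers measure 114 mm over their backs; the gripper's body (76 mm by 85 mm) begins 54 mm behind the grasp point. The pads swing forward as they close: fully open they stand 13 mm farther back than shut.
Start: joints at [-0.935, 0.385, 0.008, 0, -1.194, -0.259], TCP at [229.98, -581.127, 231.312] pointing down, gripper open.
Joint ranges: [-3.14, 3.14], [-1.21, 2.06], [-1.07, 1.41], [-3.16, 2.05], [-2.99, -0.16], [-3.1, 3.1]. Speed limits (rad/s): [2.79, 2.79, 3.14, 3.14, 3.14, 3.14].

INTERFACE

Orientations are given as a unit quaternion [x, y, z, w].
In Python, from bench import readout, optics, workorder, nets gives the robot as it stands. The module is installed in compiled form; this text tells all that it offers.
- The arm moves only by the tool move_arm, never from a script. Its argument "steps" is a list of rows, each a list of 7 numbers: the opening, from -1 (shut) to 1 (fully open), so that 0 is half open, then the shift along the world's x, y, z in mm, then the turn, a rotation vector about the world's x, y, z in rad. In form: [[gripper, tx, ty, tz, wx, wy, wz], ...]. A call has 1 to 5 rows; each row is the pose to reach, as a shift and turn from the pose commanded when the call began; what a row does not reach only later rows make up. A row lasts 1/12 s, in which the tool goes at most 41.7 mm and 7.16 degrees, less where a joint would pass 70% of its speed; a pose out of reach is approached as far as the arm can. A call with a gripper value outside its range is refused whole. The fingers move at their own pace and stop on an object; the grip force is fixed at half the most. Time passes only in rows, so rows that repeat a pose let the fingers close. It gives the time, the measured TCP pose, the force and the opening at its end, in the units of the state.
- readout.read_state(): the state, without advancing time (a new reading comes with each control period).
- optics.get_image(name): name is "scene" or "side" or "wrist"; returns a dict with "frame" (420x560x3 uint8, blue, green, red), "fx", "fy", "cx", "cy" (pixels), "rvec" (rotation vector, rad) and "tvec" (3), from world to camera coordinates, as OpenCV has them. Camera axes: x right, y down, z forward; pixel columns grow to the right and rows downward; lengths in mm; the calibration is good to about 2 mm. A picture is of the moment at which its call begins. There is no depth.
- workorder.job_done(): hands the job in, once; it reports no verdict.
Trained networks look in a picture, given as the dict that the camera call returned (one of the last four; its "shot" number tells which), for a name from the list of things; names that differ only in an ending like _2 or _b are one class to them, and where a whole thing is asked for, a point or a joint stands for the part that bears it (a point fixed in the world has none). Each returns a list of dicts, best first, with "conf" (0 to 1); they miss things now and then, are a little off and sometimes report something else, mostly with a low value. They report only what shows in the picture. A call takes as long as a camera call.
- nets.silhouettes(name, picture): "region" (420x560 bool, what is visible of it) and "extent" ([left, top, right, bottom] in pixels, round what is visible of it).
- nets.tip_of(name, picture): "uv" ([column, row] in pixels: a listed point, or the origin of a listed thing).
The state is a dict: "clock": time; "joints": joint angles; "joint_vel": joint speeds; "joint_efforts": joint torques, N m; "position": TCP position; "ee_rot": TCP orientation; "contact_force": force on the tool from outside, world axes, zero at the start; "wrist_torque": the same for the moment, N m; "gripper_width": finger opening in mm.
Only numpy, scipy, OpenCV 4.12 (cv2) and the standard library are available. Lean on these libraries where they do the work, as an engineer would, in place of code of your own. Each camera call takes 0.05 s, during which the arm holds its last target.

## Working session

There is one attempt and no reset: what is moved stays moved. The work goes in short steps, Python scripts to look and compute and a tool call to move; the robot and the scene stay as the last step left them, time stands still between calls to the robot, and variables do not carry over. Pictures are saved under pics/ and viewed, and the job is handed in when it is done.

Besides the shell and the picture viewer there is one more tool, called after "Emit:" in YAML: its name, and indented under it one key for each argument. move_arm: Moves the arm, as the interface text tells. Its arguments: {"type":"object","properties":{"steps":{"type":"array","items":{"type":"array","items":{"type":"number"}}}},"required":["steps"]}

```bash
mkdir -p pics; ls; cat > h.py <<'E'
import numpy as np, cv2
from bench import readout, optics, workorder, nets
def save(p,n): cv2.imwrite('pics/'+n+'.png',p['frame'])
def ray(p,uv):
    R=cv2.Rodrigues(np.array(p['rvec'],float))[0];t=np.array(p['tvec'],float).ravel()
    d=R.T@np.array([(uv[0]-p['cx'])/p['fx'],(uv[1]-p['cy'])/p['fy'],1.]);c=-R.T@t
    return c,d
def at(p,uv,z):
    c,d=ray(p,uv); return c+d*(z-c[2])/d[2]
def proj(p,X):
    K=np.array([[p['fx'],0,p['cx']],[0,p['fy'],p['cy']],[0,0,1.]])
    return cv2.projectPoints(np.array(X,float).reshape(-1,3),np.array(p['rvec'],float),np.array(p['tvec'],float),K,None)[0].reshape(-1,2)
def tri(ps,uvs):
    A=np.zeros((3,3));b=np.zeros(3)
    for p,u in zip(ps,uvs):
        c,d=ray(p,u);d=d/np.linalg.norm(d);M=np.eye(3)-np.outer(d,d);A+=M;b+=M@c
    return np.linalg.solve(A,b)
def st():
    s=readout.read_state();print('t',s['clock'],'pos',np.round(s['position'],1),'q',np.round(s['ee_rot'],3),'F',np.round(s['contact_force'],1),'w',s['gripper_width'],'j',np.round(s['joints'],2));return s
E
python3 - <<'E'
from h import *
st()
for n in ['scene','side','wrist']:
    p=optics.get_image(n);save(p,n+'0');c,_=ray(p,(0,0));print(n,np.round(c),p['fx'])
    for o in ['blank0','press','seat','pad','handle','clamp_grip','bowl','jar','cast']:
        for f in (nets.silhouettes,nets.tip_of):
            try:
                for r in f(o,p)[:6]: print(o,round(r['conf'],2),r.get('extent',r.get('uv')))
            except Exception as e: print(o,e)
E
```

```text
pics
t 0.0 pos [ 229.8 -580.6  230.2] q [-0.187  0.982  0.001 -0.   ] F [ 0.  -0.5  0.4] w 85.60034781454584 j [-0.94  0.39  0.01 -0.   -1.19 -0.26]
scene [1172.  982.  923.] 430.9182600278182
blank0 0.75 [242.9, 220.6, 264.3, 232.9]
blank0 0.65 [246.8, 181.7, 262.7, 191.8]
blank0 0.53 [265.2, 194.8, 287.2, 200.7]
blank0 0.45 [281.9, 213.5, 303.1, 225.2]
blank0 0.77 [234.4, 209.8]
blank0 0.73 [253.0, 228.8]
blank0 0.71 [289.6, 222.9]
blank0 0.67 [256.7, 186.9]
blank0 0.49 [275.1, 199.7]
press 0.71 [266.2, 221.1, 336.7, 314.4]
press 0.66 [291.1, 264.3]
seat 0.9 [266.0, 220.5, 337.2, 313.1]
seat 0.48 [295.2, 219.7, 317.8, 269.4]
seat 0.84 [290.8, 256.2]
pad 0.48 [296.4, 221.1, 307.0, 246.1]
pad 0.35 [408.6, 279.5, 451.3, 311.9]
pad 0.65 [300.3, 232.4]
pad 0.64 [254.6, 225.1]
handle 0.61 [294.9, 215.7, 308.9, 246.7]
handle 0.79 [300.8, 222.8]
handle 0.25 [299.3, 236.1]
clamp_grip 0.49 [304.7, 235.4, 322.8, 255.0]
clamp_grip 0.74 [310.9, 238.4]
bowl 0.63 [408.7, 280.1, 452.0, 315.7]
bowl 0.62 [294.3, 217.9, 309.9, 243.6]
bowl 0.81 [423.0, 307.4]
jar 0.78 [202.3, 220.1, 222.8, 251.7]
jar 
[... 565 characters left out ...]
0.6 [292.6, 314.3]
blank0 0.25 [338.1, 265.6]
press 0.75 [255.1, 150.0, 296.6, 239.6]
press 0.95 [273.9, 225.5]
seat 0.78 [257.2, 147.8, 297.9, 242.2]
seat 0.8 [276.9, 217.0]
pad 0.84 [267.0, 201.3]
handle 0.79 [259.9, 170.7, 278.8, 205.4]
handle 0.83 [267.1, 184.6]
clamp_grip 0.7 [232.5, 339.3, 255.7, 361.7]
clamp_grip 0.63 [276.8, 153.1]
clamp_grip 0.22 [338.7, 266.7]
bowl 0.75 [193.2, 147.7, 223.5, 171.9]
bowl 0.79 [207.0, 167.1]
jar 0.68 [259.7, 170.7, 278.1, 204.7]
jar 0.66 [332.2, 241.3, 351.8, 275.2]
jar 0.82 [339.4, 265.3]
cast 0.46 [269.6, 163.4]
wrist [ 160. -609.  373.] 300.6308837886202
blank0 0.71 [468.3, 406.6, 479.8, 420.0]
blank0 0.62 [496.9, 405.4]
blank0 0.56 [334.2, 356.0]
```

```bash
python3 - <<'E'
import cv2
for n,(x0,x1,y0,y1) in {'scene0':(180,460,160,370),'side0':(170,370,130,380)}.items():
    im=cv2.imread(f'pics/{n}.png')[y0:y1,x0:x1]; s=min(800/(x1-x0),600/(y1-y0)); cv2.imwrite(f'pics/{n}z.png',cv2.resize(im,None,fx=s,fy=s,interpolation=cv2.INTER_CUBIC)); print(n,s)
E
```

```text
scene0 2.857142857142857
side0 2.4
```

View pics/scene0z.png

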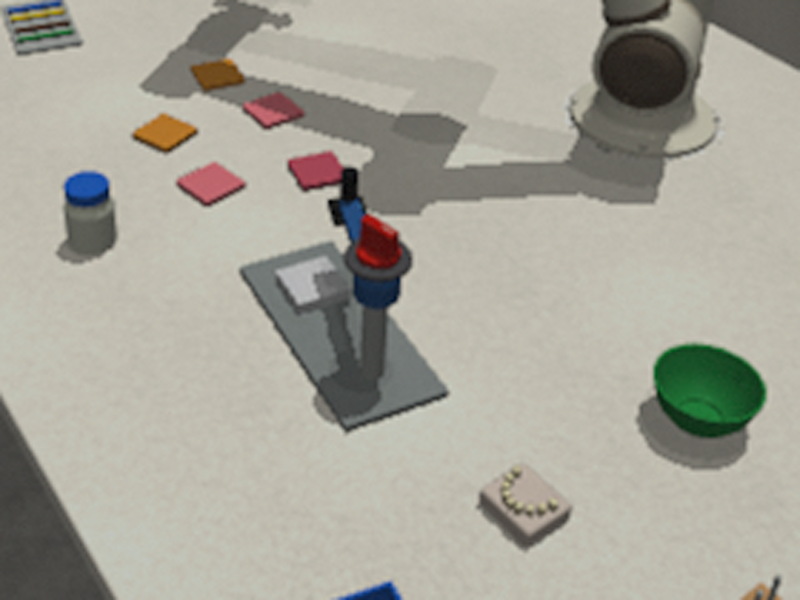

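View pics/side0z.png

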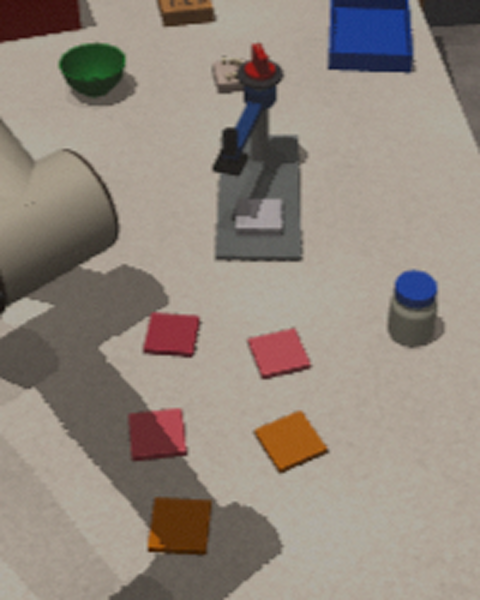

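View pics/wrist0.png

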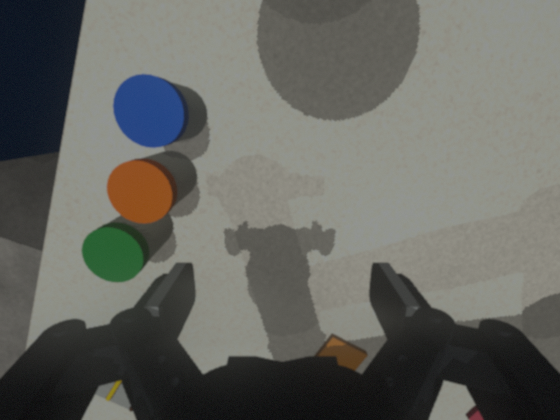

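The scene shows five blanks (two pink, two brown, one dark rose) around side (172-184, 334-525 zoomed), with the press at about (260,200) zoomed and its arm swung slightly out towards the robot. Next I measure.

```bash
cat >> h.py <<'E'
def blanks(p,z=10,minA=60):
    """coloured squares: silhouettes by net, polished by minAreaRect on plane z"""
    out=[]
    for r in nets.silhouettes('blank0',p):
        m=r['region'].astype(np.uint8); 
        cs=cv2.findContours(m,cv2.RETR_EXTERNAL,cv2.CHAIN_APPROX_NONE)[0]
        if not cs: continue
        c=max(cs,key=cv2.contourArea)
        P=np.array([at(p,u,z)[:2] for u in c.reshape(-1,2)],np.float32)
        (cx,cy),(w,h),a=cv2.minAreaRect(P)
        px=p['frame'][m>0].mean(0)
        out.append((round(r['conf'],2),np.round([cx,cy],1),np.round([w,h],0),round(a,1),np.round(px)))
    return out
E
python3 - <<'E'
from h import *
ps={}
for n in ['scene','side']:
    p=ps[n]=optics.get_image(n)
    for b in blanks(p): print(n,*b)
g={}
for o in ['pad','handle','clamp_grip','seat','press','bowl','jar','cast']:
    us=[nets.tip_of(o,ps[n])[:1] for n in ps]
    print(o,[u and (u[0]['conf'],u[0]['uv']) for u in us], np.round(tri(list(ps.values()),[u[0]['uv'] for u in us]),1) if all(us) else '')
E
```

```text
scene 0.79 [ 598.4 -154.1] [70. 73.] 11.0 [102.  97. 169.]
scene 0.66 [ 466.1 -110. ] [74. 68.] 78.3 [ 80.  69. 147.]
scene 0.57 [ 593.6 -289.8] [75. 74.] 19.3 [ 52. 111. 159.]
scene 0.54 [468.6 -36.6] [138.  39.] 56.0 [67. 49. 35.]
scene 0.47 [ 459.6 -387.8] [68. 60.] 76.4 [ 31.  74. 109.]
scene 0.46 [ 441.5 -264.6] [70. 74.] 1.6 [ 83.  79. 136.]
side 0.95 [ 453.1 -405.9] [71. 68.] 80.3 [19. 55. 95.]
side 0.89 [ 433.6 -280.5] [64. 73.] 2.6 [ 57.  54. 119.]
side 0.85 [ 587.7 -303.9] [69. 67.] 24.7 [ 27.  90. 156.]
side 0.65 [ 457.7 -123.5] [71. 64.] 78.8 [ 61.  53. 137.]
side 0.6 [ 591.2 -169.8] [62. 72.] 12.8 [ 81.  76. 167.]
pad [(0.6, [301.0, 233.0]), (0.87, [265.4, 199.3])] [553.9  84.9 107.9]
handle [(0.78, [303.0, 220.8]), (0.62, [268.5, 186.6])] [559.5  91.7 158.3]
clamp_grip [(0.48, [428.7, 305.2]), (0.64, [279.0, 150.2])] [559.3 494.5 100.6]
seat [(0.73, [291.3, 258.0]), (0.85, [277.9, 216.4])] [594.1  90.1  25.8]
press [(0.83, [291.1, 263.3]), (0.66, [276.2, 224.9])] [588.1  81.4  -5.4]
bowl [(0.81, [423.8, 308.4]), (0.97, [208.2, 167.8])] [356.6 446.1  -8.9]
jar [(0.76, [209.7, 243.5]), (0.69, [340.5, 264.6])] [ 772.8 -136.6    6.4]
cast [[], (0.72, [265.1, 163.5])]
```

Emit:
move_arm:
  steps:
    - [1,20,35,20,0,0,0]
    - [1,38,70,40,0,0,0]
    - [1,55,105,55,0,0,0]
    - [1,72,140,70,0,0,0]
    - [1,90,175,85,0,0,0]

```text
clock: 4.27
position: [317.6, -409.8, 314.9]
ee_rot: [-0.187, 0.982, -0.0, 0.0]
contact_force: [1.6, 0.5, 0.4]
gripper_width: 85.2
```

Emit:
move_arm:
  steps:
    - [1,18,36,5,0,0,0]
    - [1,36,72,10,0,0,0]
    - [1,54,108,15,0,0,0]
    - [1,72,144,20,0,0,0]
    - [1,90,180,20,0,0,0]

```text
clock: 4.68
position: [408.1, -229.7, 335.7]
ee_rot: [-0.187, 0.982, -0.001, 0.001]
contact_force: [0.4, 0.9, 0.5]
gripper_width: 85.4
```

Emit:
move_arm:
  steps:
    - [1,18,36,0,0,0,0]
    - [1,36,72,0,0,0,0]
    - [1,54,108,0,0,0,0]
    - [1,72,144,0,0,0,0]
    - [1,90,180,0,0,0,0]

```text
clock: 5.1
position: [497.7, -49.3, 334.6]
ee_rot: [-0.188, 0.982, -0.0, 0.001]
contact_force: [0.7, -0.7, -0.3]
gripper_width: 85.0
```

```bash
python3 - <<'E'
from h import *
st();p=optics.get_image('wrist');save(p,'w1');c,d=ray(p,(280,210));print(c,d)
q=optics.get_image('scene');r=optics.get_image('side');save(q,'s1');save(r,'d1')
print(np.round(tri([q,r],[(310.9,238.4),(276.8,153.1)]),1))
for b in blanks(p): print(*b)
for o in ['pad','handle','clamp_grip','seat']: print(o,[(x['conf'],x['uv']) for x in nets.tip_of(o,p)[:2]])
E
```

```text
t 5.1 pos [497.7 -49.3 334.6] q [-0.188  0.982 -0.     0.001] F [ 0.7 -0.7 -0.3] w 85.03019223511876 j [ 0.23  0.11 -0.11  0.   -1.35 -1.42]
[427.61847221 -77.25008083 475.70859445] [ 0.28376551  0.10532974 -0.95311966]
[608.  217.3 196.7]
0.98 [ 461.6 -117.7] [65. 66.] 77.6 [ 87.  83. 133.]
0.96 [ 457.2 -397.2] [70. 67.] 81.2 [ 54.  96. 132.]
0.68 [ 589.9 -298.3] [66. 68.] 22.0 [ 62. 100. 135.]
0.57 [ 436.8 -271.4] [64. 66.] 1.9 [ 94.  92. 140.]
pad [(0.63, [364.6, 254.0]), (0.41, [111.6, 164.8])]
handle [(0.72, [373.8, 270.4])]
clamp_grip [(0.63, [336.5, 248.3])]
seat [(0.91, [333.8, 249.9])]
```

View pics/w1.png

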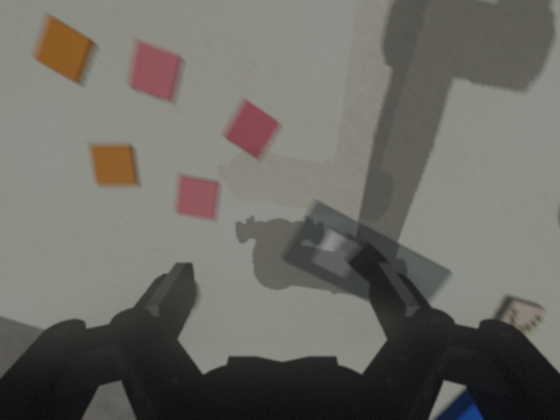

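Emit:
move_arm:
  steps:
    - [1,15,36,0,0,0,0]
    - [1,30,72,0,0,0,0]
    - [1,45,108,0,0,0,0]
    - [1,60,144,0,0,0,0]
    - [1,75,180,0,0,0,0]

```text
clock: 5.92
position: [572.7, 128.8, 334.6]
ee_rot: [-0.186, 0.983, 0.0, 0.0]
contact_force: [-0.2, -1.2, -0.1]
gripper_width: 85.2
```

Emit:
move_arm:
  steps:
    - [1,15,36,0,0,0,0]
    - [1,28,72,0,0,0,0]
    - [1,35,90,0,0,0,0]
    - [1,35,90,0,0,0,0]
    - [1,35,90,0,0,0,0]

```text
clock: 6.33
position: [607.6, 218.3, 333.2]
ee_rot: [-0.187, 0.982, -0.0, -0.001]
contact_force: [0.3, -0.2, -0.3]
gripper_width: 85.3
```

```bash
python3 - <<'E'
from h import *
st();p=optics.get_image('wrist');save(p,'w2')
for o in ['pad','handle','clamp_grip','seat']: print(o,[(x['conf'],x['uv']) for x in nets.tip_of(o,p)[:2]])
for o in ['clamp_grip','press']: print(o,[(x['conf'],x['extent']) for x in nets.silhouettes(o,p)[:2]])
E
```

```text
t 6.3333 pos [607.6 218.3 333.2] q [-0.187  0.982 -0.    -0.001] F [ 0.3 -0.2 -0.3] w 85.32059972243803 j [ 0.6   0.38  0.25  0.   -1.44 -1.79]
pad [(0.58, [195.1, 97.5])]
handle [(0.83, [185.0, 97.6])]
clamp_grip [(0.77, [288.5, 205.7])]
seat [(0.57, [204.0, 125.3])]
clamp_grip [(0.74, [265.7, 177.6, 307.4, 220.9])]
press [(0.66, [144.0, 62.6, 334.9, 227.4])]
```

View pics/w2.png

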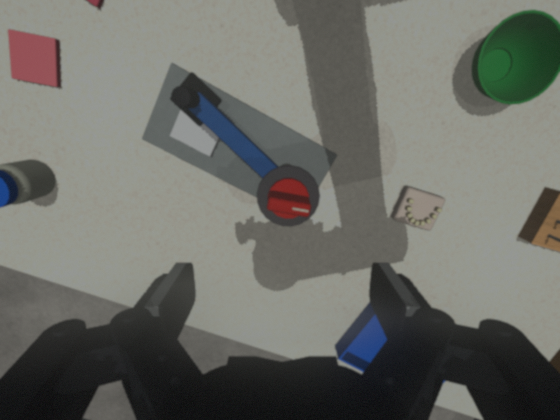

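```bash
python3 - <<'E'
from h import *
im=cv2.imread('pics/w2.png')
cv2.imwrite('pics/w2z.png',cv2.resize(im[150:240,240:340],None,fx=6,fy=6,interpolation=cv2.INTER_CUBIC))
cv2.imwrite('pics/w2y.png',cv2.resize(im[50:240,130:350],None,fx=3.4,fy=3.1,interpolation=cv2.INTER_CUBIC))
E
```

```text
(no output)
```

View pics/w2z.png

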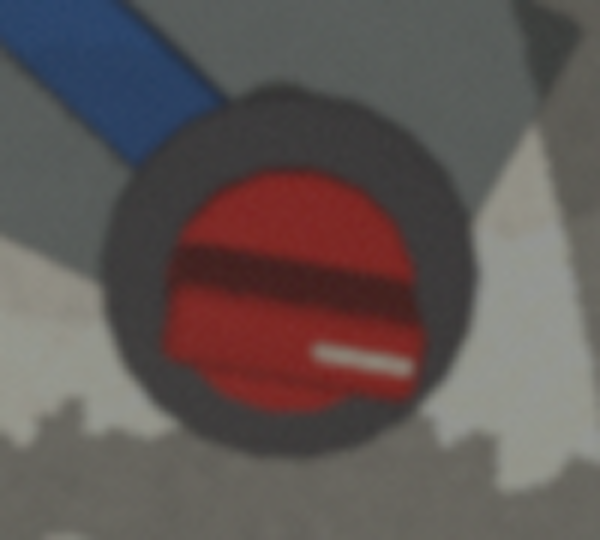

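View pics/w2y.png

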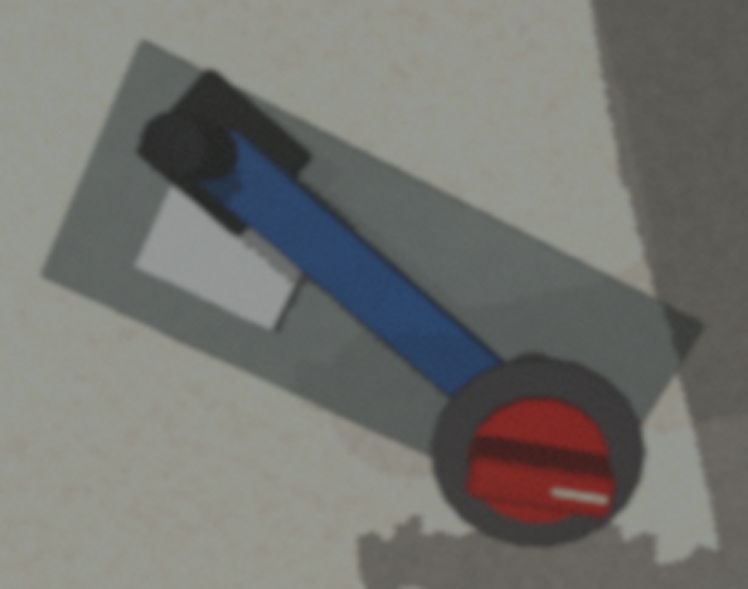

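```bash
python3 - <<'E'
from h import *
p=optics.get_image('wrist');q=optics.get_image('scene');r=optics.get_image('side')
# base arm moved so scene pics valid from first too
X=tri([p,q,r],[(288.9,207.2),(312.3,239.8),(277.9,151.7)]);print(X)
print([np.round(proj(k,X),1) for k in(p,q,r)])
for z in (200,):
    a=at(p,(240+170/6,150+325/6),z);b=at(p,(240+420/6,150+360/6),z);print('bar',a,b,np.degrees(np.arctan2(*(b-a)[1::-1])),np.linalg.norm(b-a))
f=lambda u:(130+u[0]/3.4,50+u[1]/3.1)
A,B,C=[at(p,f(u),10) for u in[(142,40),(42,275),(703,323)]]
print(A,B,C,np.linalg.norm(A-B),np.linalg.norm(A-C),np.degrees(np.arctan2(*(C-A)[1::-1])),np.degrees(np.arctan2(*(B-A)[1::-1])))
D=[at(p,f(u),24) for u in[(135,265),(272,330),(300,280)]]
print(D,np.linalg.norm(D[0]-D[1]))
print('pad',at(p,f((224,150)),108), 'handle top',at(p,f((180,145)),166))
E
```

```text
[612.27869112 226.65204575 198.13959818]
[array([[288.9, 205.3]]), array([[312.7, 239.8]]), array([[278.6, 151.5]])]
bar [617.9002275  207.64251976 200.        ] [608.70257436 247.05724024 200.        ] 103.13524240672437 40.47365827211867
[529.0491601   19.94989409  10.        ] [646.60799605   6.08243053  10.        ] [560.11759061 289.55466251  10.        ] 118.37392641675886 271.38898012364 83.42640507494401 -6.727628916326394
[array([624.15475223,  47.74553733,  24.        ]), array([631.7524277 , 111.73182234,  24.        ]), array([604.7802153 , 115.94463159,  24.        ])] 64.43577688339766
pad [556.62773303  91.25844393 108.        ] handle top [556.725839    94.71261203 166.        ]
```

Emit:
move_arm:
  steps:
    - [0,1,2,-10,0,0,0.12]
    - [0,2,4,-20,0,0,0.24]
    - [0,3,6,-30,0,0,0.36]
    - [0,4,8,-40,0,0,0.48]
    - [0,5,9,-50,0,0,0.6]

```text
clock: 7.25
position: [612.3, 227.7, 283.6]
ee_rot: [-0.472, 0.882, 0.0, 0.0]
contact_force: [-0.1, 0.5, -0.8]
gripper_width: 42.3
```

Emit:
move_arm:
  steps:
    - [0,0,0,-6,0,0,0.12]
    - [0,0,0,-12,0,0,0.24]
    - [0,0,0,-18,0,0,0.36]
    - [0,0,0,-24,0,0,0.48]
    - [0,0,0,-30,0,0,0.6]

```text
clock: 7.67
position: [612.3, 227.6, 253.8]
ee_rot: [0.711, -0.703, 0.0, -0.0]
contact_force: [0.6, -0.1, -0.5]
gripper_width: 42.6
```

Emit:
move_arm:
  steps:
    - [0,0,0,0,0,0,0.12]
    - [0,0,0,0,0,0,0.224]
    - [0,0,0,0,0,0,0.224]
    - [0,0,0,0,0,0,0.224]

```text
clock: 8.0
position: [612.3, 227.6, 254.1]
ee_rot: [0.783, -0.622, 0.0, -0.0]
contact_force: [0.2, -0.1, -0.0]
gripper_width: 42.6
```

```bash
python3 - <<'E'
from h import *
s=st();p=optics.get_image('wrist');save(p,'w3')
print([(x['conf'],x['uv']) for x in nets.tip_of('clamp_grip',p)[:2]], proj(p,[612.3,226.7,198]))
for n in('scene','side'):
    q=optics.get_image(n);u=np.round(proj(q,[612,227,195])[0]).astype(int);f=q['frame'][u[1]-50:u[1]+50,u[0]-65:u[0]+65];cv2.imwrite(f'pics/{n}3.png',cv2.resize(f,None,fx=6,fy=6,interpolation=cv2.INTER_CUBIC))
E
```

```text
t 8.0 pos [612.3 227.6 254.1] q [ 0.783 -0.622  0.    -0.   ] F [ 0.2 -0.1 -0. ] w 42.64372093052194 j [ 0.6   0.42  0.12  0.   -1.27 -0.38]
[(0.67, [283.0, 228.1]), (0.56, [265.0, 312.8])] [[283.62426765 227.3796727 ]]
```

View pics/w3.png

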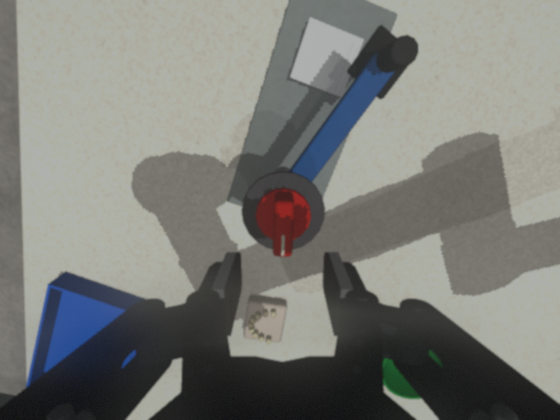

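View pics/side3.png

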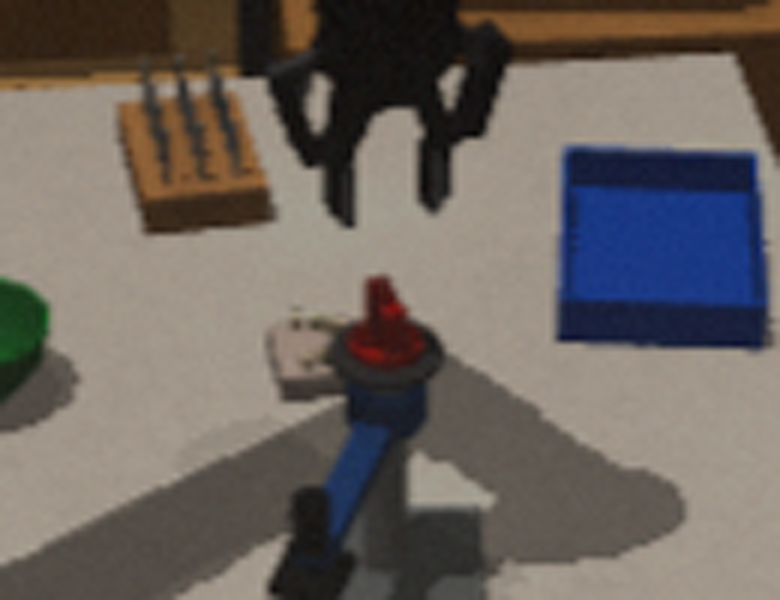

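View pics/scene3.png

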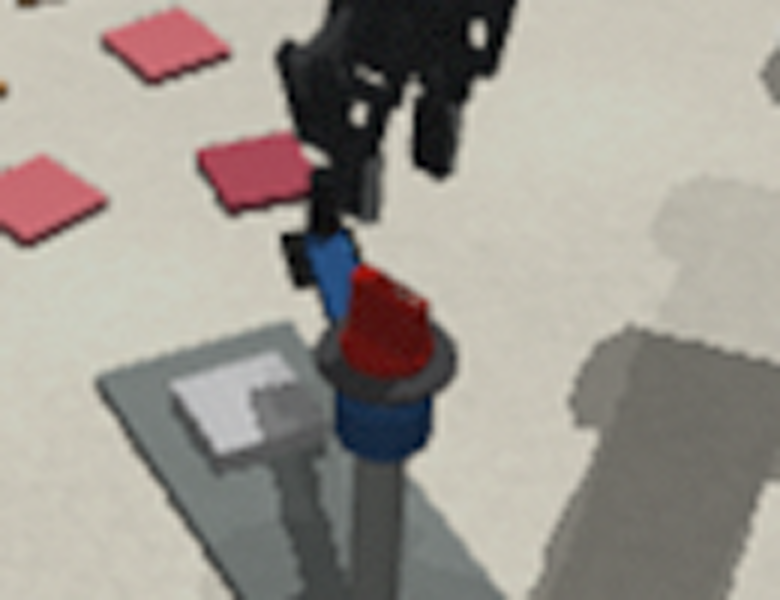

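Emit:
move_arm:
  steps:
    - [0,0,0,-20,0,0,0]
    - [0,0,0,-40,0,0,0]
    - [0,0,0,-55,0,0,0]
    - [0,0,0,-65,0,0,0]
    - [0,0,0,-70,0,0,0]

```text
clock: 8.62
position: [611.7, 227.3, 182.4]
ee_rot: [0.783, -0.622, -0.0, 0.001]
contact_force: [0.2, -0.6, 0.4]
gripper_width: 42.6
```

Emit:
move_arm:
  steps:
    - [0,0,0,-3,0,0,0]
    - [0,0,0,-5,0,0,0]
    - [-1,0,0,-5,0,0,0]
    - [-1,0,0,-5,0,0,0]
    - [-1,0,0,-5,0,0,0]

```text
clock: 9.03
position: [611.8, 227.4, 180.2]
ee_rot: [0.784, -0.621, -0.0, 0.0]
contact_force: [-3.1, -1.0, 4.2]
gripper_width: 12.8
```

Emit:
move_arm:
  steps:
    - [-1,0,0,0,0,0,0]
    - [-1,0,0,0,0,0,0]
    - [-1,0,0,0,0,0,0]

```text
clock: 9.28
position: [611.8, 227.4, 180.1]
ee_rot: [0.784, -0.621, -0.0, 0.0]
contact_force: [-5.7, -1.2, 5.7]
gripper_width: 12.6
```

```bash
python3 - <<'E'
from h import *
s=st();p=optics.get_image('wrist');save(p,'w4')
E
```

```text
t 9.2833 pos [611.8 227.4 180.1] q [ 0.784 -0.621 -0.     0.   ] F [-5.7 -1.2  5.7] w 12.56984211175378 j [ 0.6   0.47  0.01  0.   -1.11 -0.37]
```

View pics/w4.png

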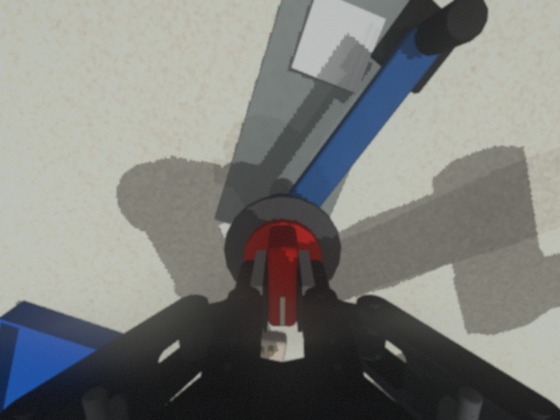

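Emit:
move_arm:
  steps:
    - [-1,0,0,1,0,0,0.11]
    - [-1,0,0,1,0,0,0.22]
    - [-1,0,0,1,0,0,0.33]
    - [-1,0,0,1,0,0,0.44]
    - [-1,0,0,1,0,0,0.55]

```text
clock: 9.75
position: [611.5, 227.3, 180.2]
ee_rot: [0.924, -0.383, -0.001, 0.001]
contact_force: [-5.7, -1.1, 2.3]
gripper_width: 12.8
```

Emit:
move_arm:
  steps:
    - [-1,0,0,0,0,0,0.11]
    - [-1,0,0,0,0,0,0.22]
    - [-1,0,0,0,0,0,0.33]
    - [-1,0,0,0,0,0,0.44]
    - [-1,0,0,0,0,0,0.55]

```text
clock: 10.17
position: [611.4, 227.1, 180.2]
ee_rot: [0.993, -0.118, -0.001, 0.001]
contact_force: [-3.6, -0.4, 3.7]
gripper_width: 12.6
```

Emit:
move_arm:
  steps:
    - [-1,0,0,0,0,0,0.1]
    - [-1,0,0,0,0,0,0.2]
    - [-1,0,0,0,0,0,0.28]
    - [-1,0,0,0,0,0,0.28]
    - [-1,0,0,0,0,0,0.28]

```text
clock: 10.58
position: [611.4, 227.0, 180.3]
ee_rot: [1.0, 0.013, -0.001, -0.001]
contact_force: [-4.4, -0.5, 4.4]
gripper_width: 12.8
```

```bash
python3 - <<'E'
from h import *
s=st();print(s['wrist_torque']);p=optics.get_image('wrist');save(p,'w5')
E
```

```text
t 10.5833 pos [611.4 227.  180.3] q [ 1.     0.013 -0.001 -0.001] F [-4.4 -0.5  4.4] w 12.795703016512629 j [ 0.6   0.47  0.01 -0.   -1.11  1.  ]
[-0.18233278  1.51509489 -3.35378832]
```

View pics/w5.png

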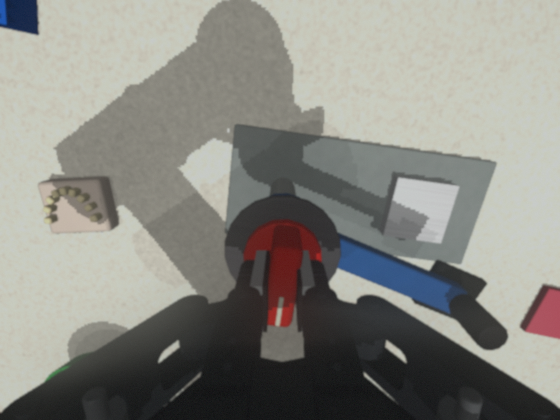

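Emit:
move_arm:
  steps:
    - [-1,0,0,0,0,0,0.04]
    - [-1,0,0,0,0,0,0.04]

```text
clock: 10.8
position: [611.4, 227.0, 180.4]
ee_rot: [0.999, 0.032, -0.001, -0.001]
contact_force: [-5.9, -0.2, 5.4]
gripper_width: 12.9
```

```bash
python3 - <<'E'
from h import *
s=st();print(s['wrist_torque'])
E
```

```text
t 10.8 pos [611.4 227.  180.4] q [ 0.999  0.032 -0.001 -0.001] F [-5.9 -0.2  5.4] w 12.916973576708394 j [ 0.6   0.47  0.01 -0.   -1.11  1.03]
[-0.14459082  1.61610793 -4.25267643]
```

Emit:
move_arm:
  steps:
    - [0,0,0,0,0,0,-0.05]
    - [0,0,0,0,0,0,-0.05]
    - [0,0,0,0,0,0,-0.05]
    - [0,0,0,20,0,0,-0.05]
    - [0,0,0,55,0,0,-0.05]

```text
clock: 11.22
position: [610.4, 227.0, 230.7]
ee_rot: [1.0, 0.015, -0.004, 0.002]
contact_force: [-0.0, 0.3, -0.2]
gripper_width: 42.8
```

Emit:
move_arm:
  steps:
    - [0,-10,-24,20,0,0,0.12]
    - [0,-20,-50,30,0,0,0.24]
    - [0,-30,-75,40,0,0,0.36]
    - [0,-40,-100,50,0,0,0.48]
    - [0,-50,-125,50,0,0,0.6]

```text
clock: 11.63
position: [563.2, 102.1, 287.8]
ee_rot: [0.95, 0.313, 0.003, 0.0]
contact_force: [1.3, 0.5, 0.3]
gripper_width: 43.0
```

Emit:
move_arm:
  steps:
    - [0,-4,-9,0,0,0,0.12]
    - [0,-4,-9,0,0,0,0.24]
    - [0,-4,-9,0,0,0,0.36]
    - [0,-4,-9,0,0,0,0.48]
    - [0,-4,-9,0,0,0,0.55]

```text
clock: 12.05
position: [558.7, 93.8, 285.3]
ee_rot: [0.829, 0.559, 0.001, 0.0]
contact_force: [-0.6, 0.0, 0.4]
gripper_width: 42.8
```

```bash
python3 - <<'E'
from h import *
s=st();p=optics.get_image('wrist');save(p,'w6')
print(proj(p,[[556.6,92,158],[556.7,93,108],[613,227,200]]))
for o in ['pad','handle','clamp_grip','seat']: print(o,[(x['conf'],x['uv']) for x in nets.tip_of(o,p)[:2]])
E
```

```text
t 12.05 pos [558.7  93.8 285.3] q [0.829 0.559 0.001 0.   ] F [-0.6  0.   0.4] w 42.80789173625308 j [ 0.45  0.25 -0.05  0.   -1.27  2.3 ]
[[279.59306395 204.28029415]
 [279.59179904 190.52635031]
 [280.94008483   7.50902054]]
pad [(0.64, [280.2, 188.4])]
handle [(0.82, [279.0, 196.5])]
clamp_grip [(0.91, [279.1, 10.9])]
seat [(0.76, [309.5, 168.3])]
```

View pics/w6.png

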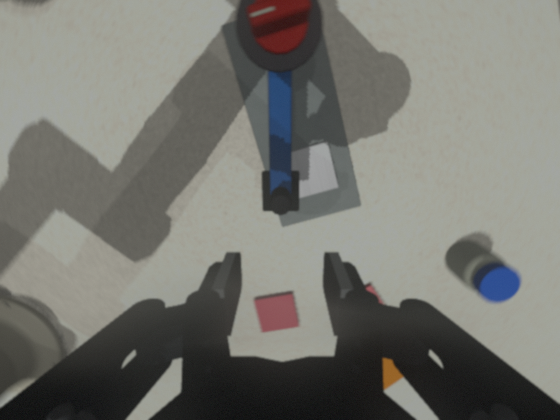

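Emit:
move_arm:
  steps:
    - [0,0,1,-40,0,0,0]
    - [0,0,1,-80,0,0,0]
    - [0,0,1,-110,0,0,0]
    - [0,0,1,-130,0,0,0]
    - [0,0,1,-143,0,0,0]

```text
clock: 12.72
position: [556.9, 94.2, 139.0]
ee_rot: [0.831, 0.556, -0.002, -0.0]
contact_force: [0.1, 0.8, 0.7]
gripper_width: 42.6
```

Emit:
move_arm:
  steps:
    - [-1,0,0,0,0,0,0]
    - [-1,0,0,0,0,0,0]
    - [-1,0,0,0,0,0,0]
    - [-1,0,0,0,0,0,0]

```text
clock: 13.05
position: [558.4, 94.8, 142.8]
ee_rot: [0.831, 0.556, 0.0, -0.0]
contact_force: [-0.5, 0.0, -2.5]
gripper_width: 18.2
```

```bash
python3 - <<'E'
from h import *
s=st()
for n in('side',):
    q=optics.get_image(n);u=np.round(proj(q,[557,94,150])[0]).astype(int);f=q['frame'][u[1]-50:u[1]+50,u[0]-65:u[0]+65];cv2.imwrite(f'pics/{n}7.png',cv2.resize(f,None,fx=6,fy=6,interpolation=cv2.INTER_CUBIC))
E
```

```text
t 13.05 pos [558.4  94.8 142.8] q [ 0.831  0.556  0.    -0.   ] F [-0.5  0.  -2.5] w 18.157615511861813 j [ 0.45  0.37 -0.26 -0.   -0.94  2.3 ]
```

View pics/side7.png

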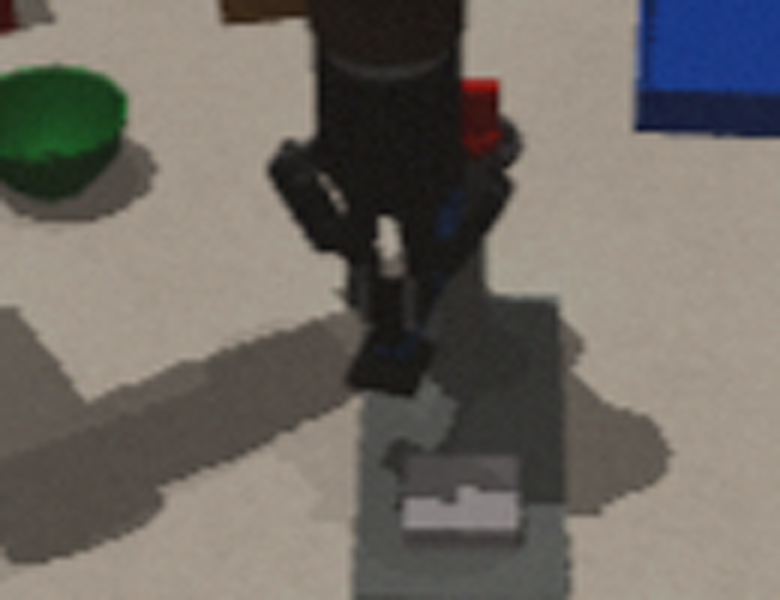

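```bash
python3 - <<'E'
import numpy as np
C=np.array([612.8,227.3]);P=np.array([558.4,94.8]);v=P-C
for k in range(1,11):
    a=-.095*k;R=np.array([[np.cos(a),-np.sin(a)],[np.sin(a),np.cos(a)]]);print(k,np.round(C+R@v-P,1),round(a,3))
E
```

```text
1 [-12.3   5.8] -0.095
2 [-24.   12.7] -0.19
3 [-35.1  20.6] -0.285
4 [-45.3  29.6] -0.38
5 [-54.6  39.5] -0.475
6 [-62.9  50.3] -0.57
7 [-70.2  61.8] -0.665
8 [-76.3  73.9] -0.76
9 [-81.3  86.6] -0.855
10 [-85.   99.7] -0.95
```

Emit:
move_arm:
  steps:
    - [-1,-12.3,5.8,0,0,0,-0.095]
    - [-1,-24,12.7,0,0,0,-0.19]
    - [-1,-35.1,20.6,0,0,0,-0.285]
    - [-1,-45.3,29.6,0,0,0,-0.38]
    - [-1,-54.6,39.5,0,0,0,-0.475]

```text
clock: 13.52
position: [503.5, 134.3, 142.8]
ee_rot: [0.94, 0.342, 0.001, -0.0]
contact_force: [1.3, -0.4, -3.2]
gripper_width: 18.0
```

Emit:
move_arm:
  steps:
    - [-1,-8.3,10.8,0,0,0,-0.095]
    - [-1,-15.6,22.3,0,0,0,-0.19]
    - [-1,-21.7,34.4,0,0,0,-0.285]
    - [-1,-26.7,47.1,0,0,0,-0.38]
    - [-1,-30.4,60.2,0,0,0,-0.475]

```text
clock: 13.93
position: [473.0, 194.6, 142.8]
ee_rot: [0.994, 0.112, 0.0, -0.0]
contact_force: [1.6, -1.3, -2.6]
gripper_width: 17.8
```

```bash
python3 - <<'E'
from h import *
s=st()
for n in('side',):
    q=optics.get_image(n);save(q,'side8');u=np.round(proj(q,[530,150,150])[0]).astype(int);f=q['frame'][u[1]-50:u[1]+50,u[0]-65:u[0]+65];cv2.imwrite(f'pics/{n}8z.png',cv2.resize(f,None,fx=6,fy=6,interpolation=cv2.INTER_CUBIC))
E
```

```text
t 13.9333 pos [473.  194.6 142.8] q [ 0.994  0.112  0.    -0.   ] F [ 1.6 -1.3 -2.6] w 17.766704437489313 j [ 0.71  0.28 -0.39  0.   -0.9   1.09]
```

View pics/side8z.png

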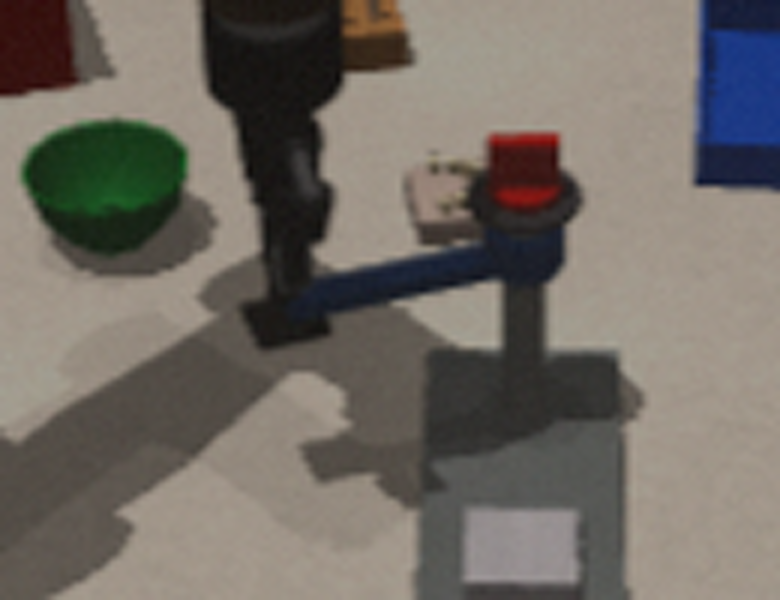

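Emit:
move_arm:
  steps:
    - [0,0,0,0,0,0,0]
    - [0,0,0,0,0,0,0]
    - [0.7,0,0,40,0,0,0]
    - [0.7,0,0,75,0,0,0]
    - [0.7,20,-20,85,0,0,-0.1]

```text
clock: 14.4
position: [495.4, 176.7, 234.1]
ee_rot: [0.998, 0.067, 0.006, -0.003]
contact_force: [-0.3, 0.0, 0.2]
gripper_width: 72.7
```

Emit:
move_arm:
  steps:
    - [0.7,26,-24,0,0,0,-0.08]
    - [0.7,50,-46,-5,0,0,-0.16]
    - [0.7,76,-70,-10,0,0,-0.24]
    - [0.7,103,-92,-14,0,0,-0.24]
    - [0.7,103,-92,-14,0,0,-0.24]

```text
clock: 14.82
position: [600.0, 78.1, 212.2]
ee_rot: [0.998, -0.057, 0.001, 0.0]
contact_force: [0.4, 0.7, -0.2]
gripper_width: 72.5
```

Emit:
move_arm:
  steps:
    - [0.7,0,0,0,0,0,0]

```text
clock: 14.9
position: [597.6, 80.2, 212.7]
ee_rot: [0.998, -0.057, 0.0, 0.0]
contact_force: [-1.4, 0.2, -0.5]
gripper_width: 72.4
```

```bash
python3 - <<'E'
from h import *
s=st();p=optics.get_image('wrist');save(p,'w9')
print(np.round(at(p,(280,210),24),1),ray(p,(0,0))[0])
print([(x['conf'],x['uv']) for x in nets.tip_of('seat',p)[:2]])
q=optics.get_image('scene');save(q,'sc9')
for b in blanks(q): print(*b)
E
```

```text
t 14.9 pos [597.6  80.2 212.7] q [ 0.998 -0.057  0.     0.   ] F [-1.4  0.2 -0.5] w 72.44442130750342 j [ 0.4   0.36 -0.08  0.   -1.13  1.06]
[570.9  86.   24. ] [673.78916346  71.75079796 353.95356749]
[(0.85, [279.3, 187.0])]
0.76 [ 466.3 -108.1] [68. 64.] 78.3 [ 81.  69. 151.]
0.74 [ 599.7 -154. ] [70. 77.] 11.0 [106. 102. 174.]
0.56 [ 447.7 -270. ] [82. 52.] 59.0 [103.  97. 176.]
0.53 [ 461. -390.] [93. 72.] 79.2 [ 67. 123. 168.]
0.5 [ 594.  -290.4] [69. 69.] 21.5 [ 46. 111. 164.]
```

View pics/w9.png

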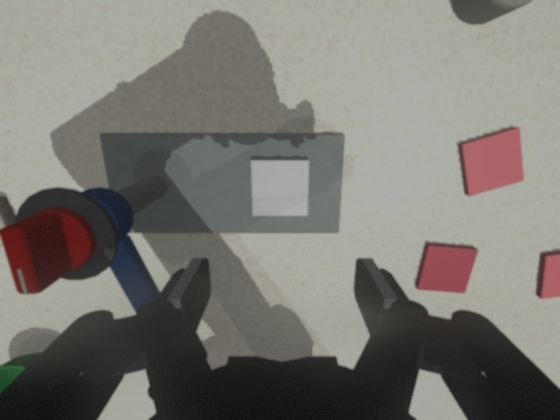

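```bash
cat >> h.py <<'E'
def sq(p,mask,z):
    m=cv2.morphologyEx(mask.astype(np.uint8),cv2.MORPH_OPEN,np.ones((3,3)))
    cs=cv2.findContours(m,cv2.RETR_EXTERNAL,cv2.CHAIN_APPROX_NONE)[0];c=max(cs,key=cv2.contourArea)
    M=np.zeros_like(m);cv2.drawContours(M,[c],-1,1,-1)
    vv,uu=np.nonzero(M)
    P=np.array([at(p,u,z)[:2] for u in c.reshape(-1,2)],np.float32)
    (cx,cy),(w,h),a=cv2.minAreaRect(P)
    a=(a+45)%90-45
    g=np.array([at(p,u,z)[:2] for u in zip(uu,vv)]).mean(0)
    return np.round([cx,cy],1),np.round(g,1),(round(w,1),round(h,1)),round(a,1),c
E
python3 - <<'E'
from h import *
p=optics.get_image('wrist')
f=p['frame'].astype(int)
print(f[187,280],f[150,280],f[187,220],f[218,280])
w=np.zeros(f.shape[:2],bool);w[140:230,235:325]=1
print(sq(p,(f.min(2)>125)&w,24)[:4])
w=np.zeros(f.shape[:2],bool);w[120:240,80:360]=1
b=(f.max(2)<125)&w&(f[:,:,0]<125)
for z,box in((10,(345,)),):
    for uv in [(101,134),(344,134),(339,233)]: print(at(p,uv,10))
m=f[150:225,240:320];cv2.imwrite('pics/w9z.png',cv2.resize(m.astype(np.uint8),None,fx=8,fy=8,interpolation=cv2.INTER_CUBIC))
E
```

```text
[170 171 169] [106 108 102] [104 107 101] [112 116 111]
(array([596.2,  83.2]), array([597. ,  82.8]), (64.9, 64.6), -6.3)
[675.11298916 277.84939043  10.        ]
[645.26829785   8.23178531  10.        ]
[527.32148868  20.20993232  10.        ]
```

View pics/w9z.png

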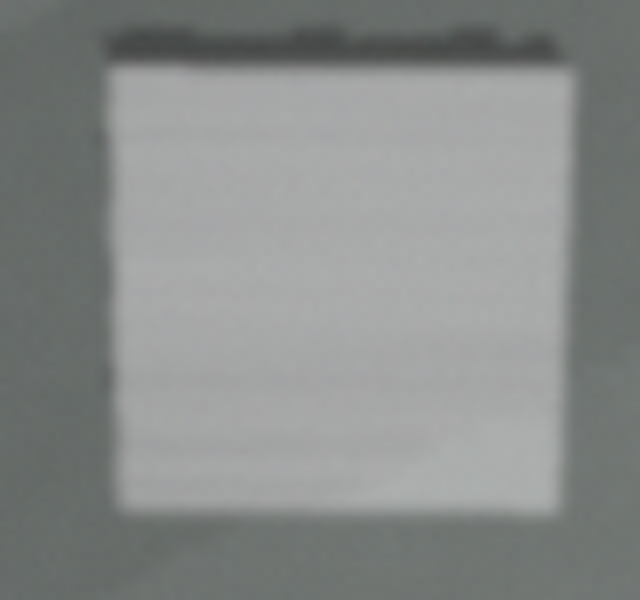

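Emit:
move_arm:
  steps:
    - [0.7,-20,-29,0,0,0,-0.05]
    - [0.7,-40,-58,0,0,0,-0.1]
    - [0.7,-60,-87,0,0,0,-0.1]
    - [0.7,-80,-116,-3,0,0,-0.1]
    - [0.7,-100,-145,-6,0,0,-0.1]

```text
clock: 15.57
position: [495.1, -62.9, 207.8]
ee_rot: [0.995, -0.104, 0.001, -0.0]
contact_force: [1.1, -0.5, 0.3]
gripper_width: 72.7
```

Emit:
move_arm:
  steps:
    - [0.7,-18,-26,-4,0,0,0]
    - [0.7,-35,-50,-8,0,0,0]
    - [0.7,-36,-52,-8,0,0,0]
    - [0.7,-36,-52,-8,0,0,0]

```text
clock: 15.9
position: [459.3, -115.1, 199.8]
ee_rot: [0.994, -0.106, 0.001, -0.0]
contact_force: [0.2, 0.1, 0.4]
gripper_width: 72.5
```

```bash
cat >> h.py <<'E'
def look(name,z=10,tag='b'):
    s=st();p=optics.get_image('wrist');save(p,tag)
    hsv=cv2.cvtColor(p['frame'],cv2.COLOR_BGR2HSV)
    sat=(hsv[...,1]>95)&(hsv[...,2]>70)
    X=np.array(s['position']);u=proj(p,[X[0],X[1],z])[0]
    n,lab,stt,cen=cv2.connectedComponentsWithStats(sat.astype(np.uint8))
    best=min([i for i in range(1,n) if stt[i,4]>800],key=lambda i:np.linalg.norm(cen[i]-u))
    r=sq(p,lab==best,z);print('target px',np.round(u),'rect/centroid/size/ang',*r[:4])
    nb=nets.silhouettes('blank0',p)
    for b in blanks(p,z)[:6]: print('net',*b)
    q=np.array(s['ee_rot']);a=np.degrees(np.arctan2(2*q[1]**2-1,2*q[0]*q[1]));print('tool y deg',round(a,1))
    print('move',np.round(r[0]-X[:2],1))
    x0,y0=np.maximum(np.round(u).astype(int)-60,0)
    f=p['frame'].copy();cv2.drawContours(f,[r[4]],-1,(255,255,0),1)
    cv2.imwrite('pics/'+tag+'z.png',cv2.resize(f[y0:y0+120,x0:x0+120],None,fx=5,fy=5,interpolation=cv2.INTER_CUBIC))
E
python3 -c "
from h import *
look('',10,'b1')"
```

```text
t 15.9 pos [ 459.3 -115.1  199.8] q [ 0.994 -0.106  0.001 -0.   ] F [0.2 0.1 0.4] w 72.53264292718643 j [ 0.1   0.15 -0.4   0.   -1.02  1.26]
target px [282. 187.] rect/centroid/size/ang [ 463.7 -117.4] [ 464.5 -117.6] (61.3, 61.7) -12.1
net 0.94 [ 439.5 -271.6] [65. 67.] 2.1 [ 92.  89. 145.]
net 0.66 [ 459.6 -391.7] [63. 64.] 80.6 [ 46.  92. 133.]
net 0.63 [ 594.9 -163. ] [65. 64.] 11.1 [101.  98. 148.]
net 0.62 [ 463.7 -117.2] [63. 64.] 78.0 [ 77.  70. 129.]
net 0.55 [ 591.8 -296.7] [64. 67.] 21.5 [ 50.  96. 139.]
tool y deg -102.1
move [ 4.4 -2.3]
```

View pics/b1z.png

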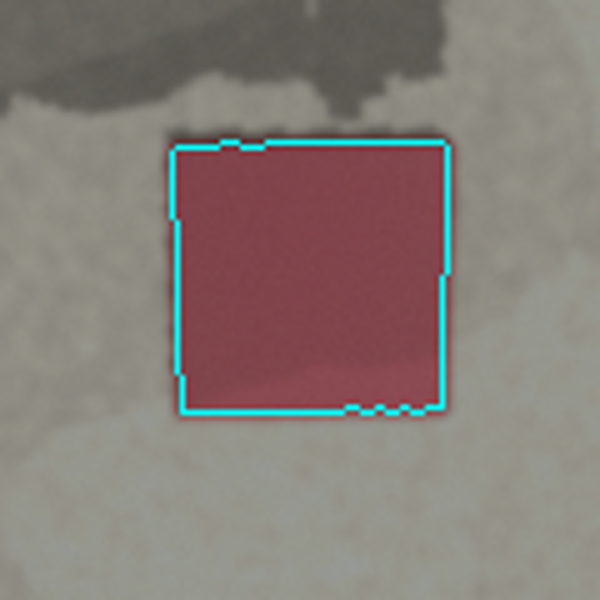

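Emit:
move_arm:
  steps:
    - [0.7,4,-2,-40,0,0,0]
    - [0.7,4,-2,-80,0,0,0]
    - [0.7,4,-2,-120,0,0,0]
    - [0.7,4,-2,-160,0,0,0]
    - [0.7,4,-2,-180,0,0,0]

```text
clock: 16.47
position: [462.6, -115.6, 15.2]
ee_rot: [0.995, -0.105, -0.003, 0.0]
contact_force: [0.2, 0.1, -0.4]
gripper_width: 72.7
```

Emit:
move_arm:
  steps:
    - [0.7,0,0,-10,0,0,0]
    - [0.7,0,0,-17,0,0,0]
    - [0.7,0,0,-21,0,0,0]
    - [0.7,0,0,-21,0,0,0]

```text
clock: 16.8
position: [464.9, -116.1, -2.3]
ee_rot: [0.995, -0.105, -0.0, 0.0]
contact_force: [-0.4, -0.7, -0.5]
gripper_width: 72.7
```

```bash
python3 -c "
from h import *
st();p=optics.get_image('wrist');save(p,'w10')"
```

```text
t 16.8 pos [ 464.9 -116.1   -2.3] q [ 0.995 -0.105 -0.     0.   ] F [-0.4 -0.7 -0.5] w 72.73692647589039 j [ 0.1   0.46 -0.61  0.   -0.5   1.27]
```

View pics/w10.png

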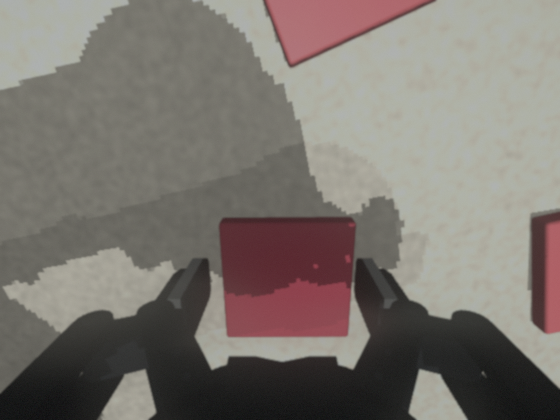

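Emit:
move_arm:
  steps:
    - [-1,0,0,0,0,0,0]
    - [-1,0,0,0,0,0,0]
    - [-1,0,0,0,0,0,0]
    - [-1,0,0,0,0,0,0]

```text
clock: 17.18
position: [465.4, -116.4, -0.4]
ee_rot: [0.994, -0.105, 0.002, -0.0]
contact_force: [-0.9, 2.1, 6.5]
gripper_width: 61.6
```

Emit:
move_arm:
  steps:
    - [-1,0,0,10,0,0,0]
    - [-1,0,0,30,0,0,0]
    - [-1,0,0,60,0,0,0]
    - [-1,0,0,90,0,0,0]
    - [-1,10,15,110,0,0,0]

```text
clock: 17.6
position: [473.6, -102.7, 111.1]
ee_rot: [0.994, -0.106, 0.001, -0.0]
contact_force: [0.6, -0.0, -0.6]
gripper_width: 61.6
```

```bash
python3 -c "
from h import *
st();p=optics.get_image('wrist');save(p,'w11')"
```

```text
t 17.6 pos [ 473.6 -102.7  111.1] q [ 0.994 -0.106  0.001 -0.   ] F [ 0.6 -0.  -0.6] w 61.61010553175555 j [ 0.12  0.28 -0.5   0.   -0.79  1.23]
```

View pics/w11.png

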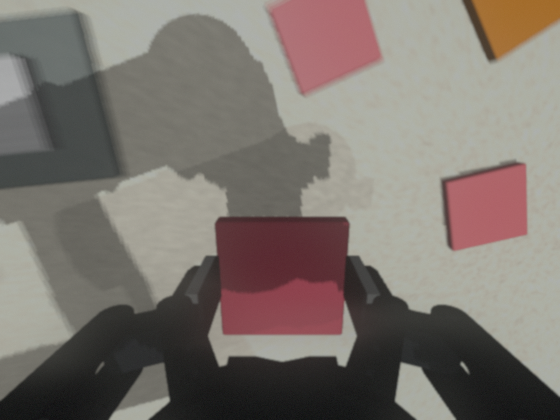

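Emit:
move_arm:
  steps:
    - [-1,18,27,0,0,0,0.02]
    - [-1,38,57,0,0,0,0.04]
    - [-1,58,88,0,0,0,0.06]
    - [-1,78,119,0,0,0,0.08]
    - [-1,98,149,0,0,0,0.098]

```text
clock: 18.07
position: [573.0, 48.9, 108.6]
ee_rot: [0.998, -0.056, 0.001, -0.0]
contact_force: [1.2, 0.7, -0.4]
gripper_width: 61.6
```

Emit:
move_arm:
  steps:
    - [-1,15,22,-15,0,0,0]
    - [-1,23,34,-30,0,0,0]
    - [-1,23,34,-50,0,0,0]
    - [-1,23,34,-60,0,0,0]
    - [-1,23,34,-60,0,0,0]

```text
clock: 18.48
position: [593.1, 80.7, 45.4]
ee_rot: [0.998, -0.057, -0.003, 0.001]
contact_force: [0.3, -0.3, -0.4]
gripper_width: 62.1
```

```bash
python3 -c "
from h import *
st();p=optics.get_image('wrist');save(p,'w12')"
```

```text
t 18.4833 pos [593.1  80.7  45.4] q [ 0.998 -0.057 -0.003  0.001] F [ 0.3 -0.3 -0.4] w 62.11198208764949 j [ 0.41  0.53 -0.27 -0.   -0.77  1.05]
```

View pics/w12.png

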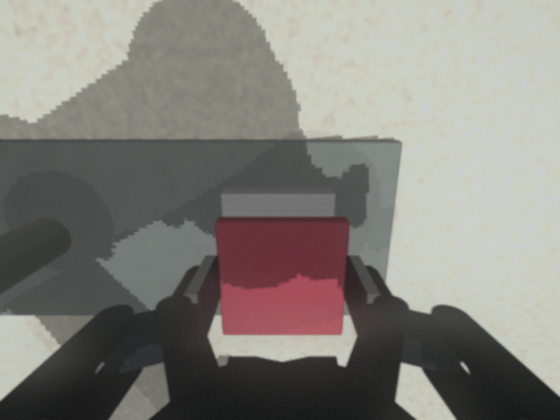

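Emit:
move_arm:
  steps:
    - [-1,0,0,0,0,0,0]
    - [-1,0,0,0,0,0,0]

```text
clock: 18.7
position: [596.0, 81.0, 49.5]
ee_rot: [0.998, -0.057, 0.001, -0.0]
contact_force: [-0.0, -0.3, -0.8]
gripper_width: 61.5
```

Emit:
move_arm:
  steps:
    - [-1,1.2,2,-8,0,0,0]
    - [-1,1.2,2,-15,0,0,0]
    - [-1,1.2,2,-20,0,0,0]
    - [-1,1.2,2,-23,0,0,0]
    - [-1,1.2,2,-24,0,0,0]

```text
clock: 19.12
position: [596.0, 83.1, 23.7]
ee_rot: [0.998, -0.056, -0.001, 0.0]
contact_force: [-2.1, 0.1, 5.9]
gripper_width: 61.3
```

Emit:
move_arm:
  steps:
    - [-1,0,0,-1,0,0,0]
    - [-1,0,0,-1,0,0,0]

```text
clock: 19.28
position: [596.1, 83.1, 23.8]
ee_rot: [0.998, -0.056, -0.0, 0.0]
contact_force: [-2.3, 0.3, 5.1]
gripper_width: 61.2
```

```bash
python3 -c "
from h import *
st();p=optics.get_image('wrist');save(p,'w13')"
```

```text
t 19.2833 pos [596.1  83.1  23.8] q [ 0.998 -0.056 -0.     0.   ] F [-2.3  0.3  5.1] w 61.20370511384779 j [ 0.41  0.56 -0.29  0.   -0.72  1.05]
```

View pics/w13.png

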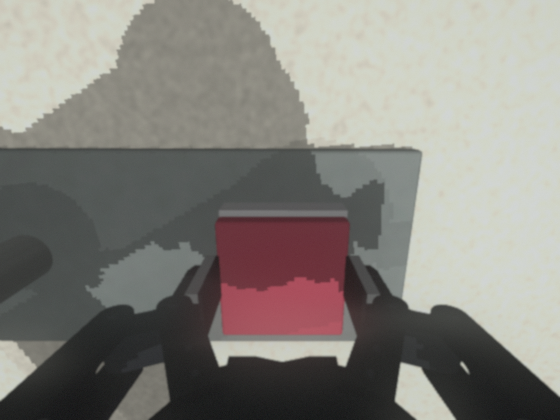

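Emit:
move_arm:
  steps:
    - [0.7,0,0,0,0,0,0]
    - [0.7,0,0,0,0,0,0]
    - [0.7,0,0,20,0,0,0]
    - [0.7,0,0,60,0,0,0]
    - [0.7,0,0,100,0,0,0]

```text
clock: 19.75
position: [595.5, 82.9, 122.4]
ee_rot: [0.998, -0.056, -0.002, 0.001]
contact_force: [0.9, -0.3, 0.3]
gripper_width: 72.4
```

Emit:
move_arm:
  steps:
    - [0.7,0,0,40,0,0,0]
    - [0.7,0,0,80,0,0,0]
    - [0.7,0,0,100,0,0,0]
    - [0.7,0,0,100,0,0,0]

```text
clock: 20.08
position: [599.6, 84.0, 229.8]
ee_rot: [0.998, -0.056, 0.006, -0.002]
contact_force: [0.5, 1.3, 0.4]
gripper_width: 72.6
```

```bash
python3 -c "
from h import *
look('',34,'b2')"
```

```text
t 20.0833 pos [599.6  84.  229.8] q [ 0.998 -0.056  0.006 -0.002] F [0.5 1.3 0.4] w 72.57577976664396 j [ 0.41  0.35 -0.06  0.   -1.16  1.05]
target px [283. 188.] rect/centroid/size/ang [594.7  84. ] [595.5  83.9] (62.3, 61.5) -6.4
net 0.69 [ 456.1 -228.2] [65. 34.] 6.8 [ 91.  88. 148.]
net 0.58 [ 601.7 -143.3] [61. 64.] 10.7 [102.  99. 163.]
net 0.55 [595.4  84.4] [63. 63.] 83.6 [ 84.  75. 145.]
tool y deg -96.4
move [-4.9 -0. ]
```

View pics/b2z.png

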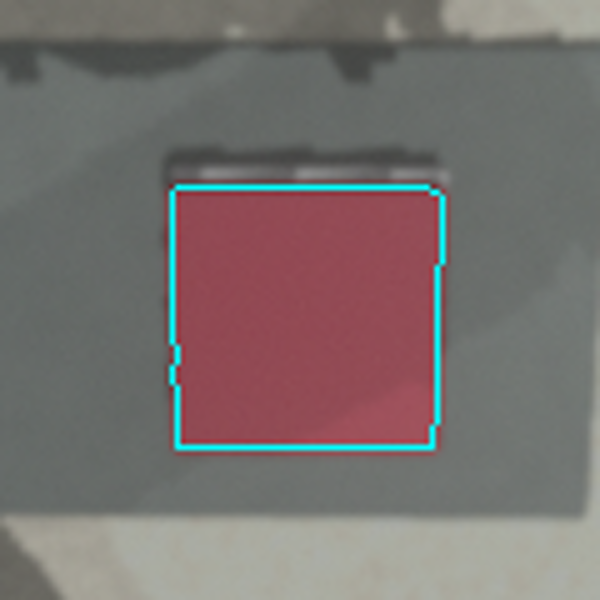

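Emit:
move_arm:
  steps:
    - [0.7,0,-36,0,0,0,0.1]
    - [0.7,0,-72,-5,0,0,0.2]
    - [0.7,0,-108,-10,0,0,0.3]
    - [0.7,0,-144,-15,0,0,0.304]
    - [0.7,0,-180,-20,0,0,0.304]

```text
clock: 20.65
position: [595.3, -98.1, 200.4]
ee_rot: [0.995, 0.096, -0.002, -0.0]
contact_force: [1.4, 1.5, -0.0]
gripper_width: 72.8
```

Emit:
move_arm:
  steps:
    - [0.7,0,-32,-5,0,0,0]
    - [0.7,0,-60,-8,0,0,0]
    - [0.7,0,-64,-8,0,0,0]
    - [0.7,0,-64,-8,0,0,0]

```text
clock: 20.98
position: [595.2, -162.3, 192.3]
ee_rot: [0.996, 0.094, -0.002, -0.0]
contact_force: [0.9, 0.2, -0.2]
gripper_width: 72.3
```

```bash
python3 -c "
from h import *
look('',10,'b3')"
```

```text
t 20.9833 pos [ 595.2 -162.3  192.3] q [ 0.996  0.094 -0.002 -0.   ] F [ 0.9  0.2 -0.2] w 72.27083598893448 j [-0.    0.4  -0.07 -0.   -1.11  1.76]
target px [282. 188.] rect/centroid/size/ang [ 599.2 -162.3] [ 603.9 -163.7] (55.0, 60.5) 10.7
net 0.92 [ 594.1 -296.4] [66. 67.] 20.1 [ 52.  97. 138.]
net 0.77 [ 596.8 -162.8] [64. 65.] 10.7 [ 91.  88. 144.]
net 0.72 [ 480.4 -395.9] [70. 30.] 80.3 [ 50.  84. 115.]
net 0.65 [ 441.8 -270.8] [69. 66.] 2.6 [ 88.  87. 135.]
net 0.61 [589.3  98.6] [74. 71.] 83.5 [53. 45. 97.]
tool y deg -79.2
move [ 4. -0.]
```

View pics/b3z.png

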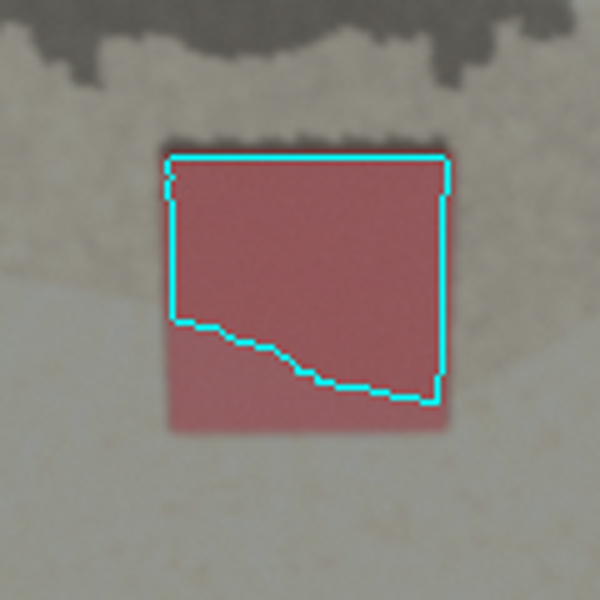

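```bash
sed -i 's/hsv\[...,1\]>95/hsv[...,1]>72/' h.py; python3 -c "
from h import *
look('',10,'b3b')"
```

```text
t 21.1333 pos [ 596.3 -159.7  194.2] q [ 0.995  0.096 -0.001 -0.   ] F [ 0.5 -0.4 -0.1] w 72.42945361044404 j [-0.    0.4  -0.07 -0.   -1.11  1.76]
target px [282. 188.] rect/centroid/size/ang [ 596.9 -163.1] [ 597.8 -163. ] (61.4, 62.3) 11.0
net 0.75 [ 482.3 -394.6] [60. 27.] 85.6 [ 48.  83. 117.]
net 0.73 [589.2  98.3] [74. 70.] 83.5 [52. 45. 96.]
net 0.7 [ 441.6 -270.3] [70. 65.] 3.4 [ 88.  87. 135.]
net 0.64 [ 596.8 -162.8] [64. 63.] 11.0 [ 91.  89. 145.]
tool y deg -79.0
move [ 0.6 -3.4]
```

Emit:
move_arm:
  steps:
    - [0.7,1.5,0,-40,0,0,0]
    - [0.7,1.5,0,-80,0,0,0]
    - [0.7,1.5,0,-120,0,0,0]
    - [0.7,1.5,0,-155,0,0,0]
    - [0.7,1.5,0,-175,0,0,0]

```text
clock: 21.7
position: [595.6, -159.4, 16.1]
ee_rot: [0.995, 0.096, -0.003, -0.001]
contact_force: [-0.6, -0.8, -0.6]
gripper_width: 72.5
```

Emit:
move_arm:
  steps:
    - [0.7,0,0,-10,0,0,0]
    - [0.7,0,0,-17,0,0,0]
    - [0.7,0,0,-17,0,0,0]

```text
clock: 21.95
position: [598.1, -160.2, 2.5]
ee_rot: [0.995, 0.096, -0.0, -0.0]
contact_force: [0.2, -0.5, 0.8]
gripper_width: 72.5
```

Emit:
move_arm:
  steps:
    - [0.7,-1,-2.7,0,0,0,0]
    - [0.7,-1,-2.7,-3,0,0,0]
    - [0.7,-1,-2.7,-3,0,0,0]

```text
clock: 22.2
position: [597.7, -163.5, 1.3]
ee_rot: [0.995, 0.095, 0.001, 0.0]
contact_force: [0.5, 0.1, 0.2]
gripper_width: 72.6
```

Emit:
move_arm:
  steps:
    - [-1,0,0,0,0,0,0]
    - [-1,0,0,0,0,0,0]
    - [-1,0,0,0,0,0,0]
    - [-1,0,0,0,0,0,0]

```text
clock: 22.53
position: [597.8, -163.6, 2.1]
ee_rot: [0.995, 0.096, 0.001, 0.0]
contact_force: [-2.1, 1.0, 5.9]
gripper_width: 60.8
```

Emit:
move_arm:
  steps:
    - [-1,0,0,10,0,0,0]
    - [-1,0,0,40,0,0,0]
    - [-1,0,0,80,0,0,0]
    - [-1,0,20,110,0,0,-0.05]
    - [-1,0,55,110,0,0,-0.1]

```text
clock: 22.95
position: [601.7, -110.5, 118.6]
ee_rot: [0.999, 0.043, 0.008, 0.001]
contact_force: [1.7, 0.6, 0.3]
gripper_width: 61.1
```

Emit:
move_arm:
  steps:
    - [-1,0,36,0,0,0,-0.1]
    - [-1,0,72,0,0,0,-0.205]
    - [-1,0,108,0,0,0,-0.205]
    - [-1,0,144,-10,0,0,-0.205]
    - [-1,0,175,-20,0,0,-0.205]

```text
clock: 23.37
position: [597.5, 69.0, 91.7]
ee_rot: [0.998, -0.057, 0.002, -0.001]
contact_force: [-0.4, -0.3, -0.5]
gripper_width: 60.9
```

Emit:
move_arm:
  steps:
    - [-1,0,14,-10,0,0,0]
    - [-1,0,14,-30,0,0,0]
    - [-1,0,14,-30,0,0,0]
    - [-1,0,14,-30,0,0,0]
    - [-1,0,14,-30,0,0,0]

```text
clock: 23.78
position: [597.5, 80.0, 61.0]
ee_rot: [0.998, -0.057, 0.0, -0.0]
contact_force: [-0.5, -0.7, 0.4]
gripper_width: 60.5
```

```bash
python3 -c "
from h import *
st();p=optics.get_image('wrist');save(p,'w14')"
```

```text
t 23.7833 pos [597.5  80.   61. ] q [ 0.998 -0.057  0.    -0.   ] F [-0.5 -0.7  0.4] w 60.53012566318441 j [ 0.4   0.51 -0.26  0.   -0.8   1.05]
```

View pics/w14.png

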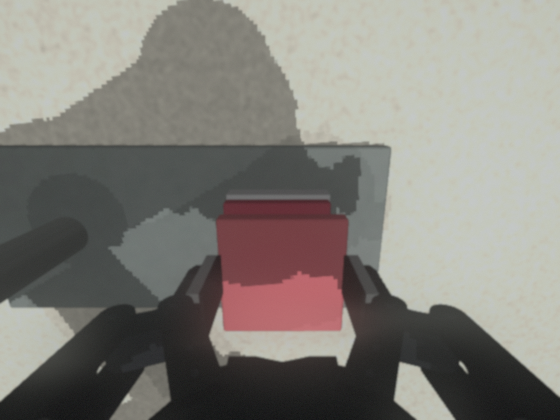

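Emit:
move_arm:
  steps:
    - [-1,0.5,2.3,-8,0,0,0]
    - [-1,0.5,2.3,-16,0,0,0]
    - [-1,0.5,2.3,-21,0,0,0]
    - [-1,0.5,2.3,-24,0,0,0]
    - [-1,0.5,2.3,-24,0,0,0]

```text
clock: 24.25
position: [597.1, 82.5, 36.2]
ee_rot: [0.998, -0.057, -0.001, 0.0]
contact_force: [-1.3, -0.8, 3.2]
gripper_width: 60.8
```

Emit:
move_arm:
  steps:
    - [-1,0,0,-2,0,0,0]
    - [-1,0,0,-2,0,0,0]

```text
clock: 24.42
position: [597.2, 82.5, 36.0]
ee_rot: [0.998, -0.057, -0.0, 0.001]
contact_force: [-5.5, -1.2, 12.6]
gripper_width: 60.9
```

Resting on the first blank. Release, rise, check.

Emit:
move_arm:
  steps:
    - [0.7,0,0,1,0,0,0]
    - [0.7,0,0,1,0,0,0]
    - [0.7,0,0,20,0,0,0]
    - [0.7,0,0,60,0,0,0]
    - [0.7,0,0,100,0,0,0]

```text
clock: 24.83
position: [596.3, 82.4, 132.9]
ee_rot: [0.998, -0.057, -0.002, 0.001]
contact_force: [1.3, 1.4, 0.2]
gripper_width: 72.3
```

Emit:
move_arm:
  steps:
    - [0.7,0,0,40,0,0,0]
    - [0.7,0,0,80,0,0,0]
    - [0.7,0,0,95,0,0,0]
    - [0.7,0,0,95,0,0,0]

```text
clock: 25.17
position: [600.1, 83.5, 234.5]
ee_rot: [0.998, -0.057, 0.005, -0.002]
contact_force: [0.5, 0.7, -0.4]
gripper_width: 72.4
```

```bash
python3 -c "
from h import *
look('',44,'b4')"
```

```text
t 25.1667 pos [600.1  83.5 234.5] q [ 0.998 -0.057  0.005 -0.002] F [ 0.5  0.7 -0.4] w 72.36922801598446 j [ 0.41  0.34 -0.05  0.   -1.17  1.05]
target px [283. 188.] rect/centroid/size/ang [596.   83.5] [596.8  83.4] (62.9, 62.9) -6.5
net 0.97 [ 462.3 -223.2] [63. 39.] 2.8 [ 91.  89. 149.]
net 0.62 [596.8  83.4] [62. 66.] 82.0 [101.  97. 165.]
tool y deg -96.5
move [-4.1  0. ]
```

View pics/b4z.png

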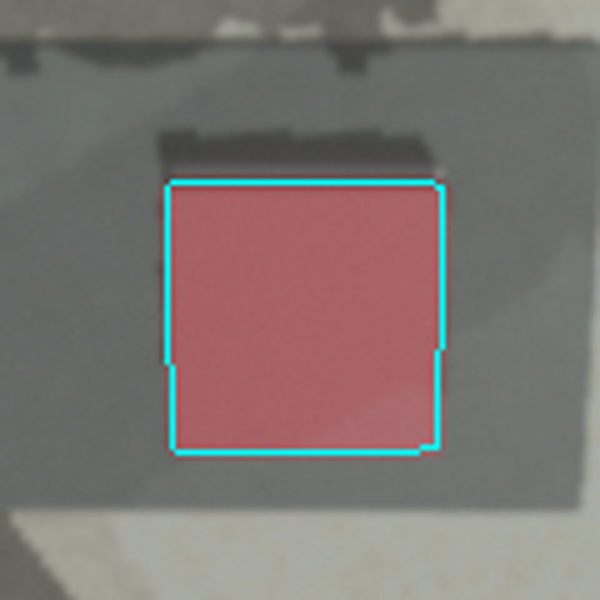

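Emit:
move_arm:
  steps:
    - [0.7,0,-36,0,0,0,0.1]
    - [0.7,0,-74,-5,0,0,0.2]
    - [0.7,-1,-112,-10,0,0,0.3]
    - [0.7,-2,-150,-15,0,0,0.4]
    - [0.7,-3,-188,-20,0,0,0.48]

```text
clock: 25.73
position: [593.2, -106.6, 206.3]
ee_rot: [0.983, 0.185, -0.002, -0.0]
contact_force: [1.0, 0.4, -0.3]
gripper_width: 72.6
```

Emit:
move_arm:
  steps:
    - [0.7,0,-38,-5,0,0,0]
    - [0.7,0,-76,-10,0,0,0]
    - [0.7,-1,-114,-15,0,0,0]
    - [0.7,-2,-152,-15,0,0,0]
    - [0.7,-2,-190,-18,0,0,0]

```text
clock: 26.15
position: [591.2, -296.7, 188.4]
ee_rot: [0.983, 0.182, -0.002, -0.001]
contact_force: [0.6, -0.2, 0.2]
gripper_width: 72.8
```

Emit:
move_arm:
  steps:
    - [0.7,0,-2,0,0,0,0]
    - [0.7,0,-2,0,0,0,0]
    - [0.7,0,-2,0,0,0,0]

```text
clock: 26.4
position: [591.6, -296.8, 188.8]
ee_rot: [0.983, 0.182, -0.002, -0.001]
contact_force: [0.3, 0.7, -0.1]
gripper_width: 72.5
```

```bash
python3 -c "
from h import *
look('',10,'b5')"
```

```text
t 26.4 pos [ 591.6 -296.8  188.8] q [ 0.983  0.182 -0.002 -0.001] F [ 0.3  0.7 -0.1] w 72.5145059892231 j [-0.22  0.48  0.05 -0.   -1.15  2.16]
target px [282. 189.] rect/centroid/size/ang [ 594.  -299.1] [ 594.6 -299. ] (63.6, 63.3) 20.9
net 0.91 [ 442.2 -277.2] [70. 57.] 2.1 [ 84.  83. 126.]
net 0.89 [ 461.5 -396.8] [66. 67.] 80.4 [ 57.  91. 125.]
net 0.71 [ 593.9 -298.7] [64. 64.] 20.9 [ 50.  92. 129.]
tool y deg -69.1
move [ 2.4 -2.3]
```

View pics/b5z.png

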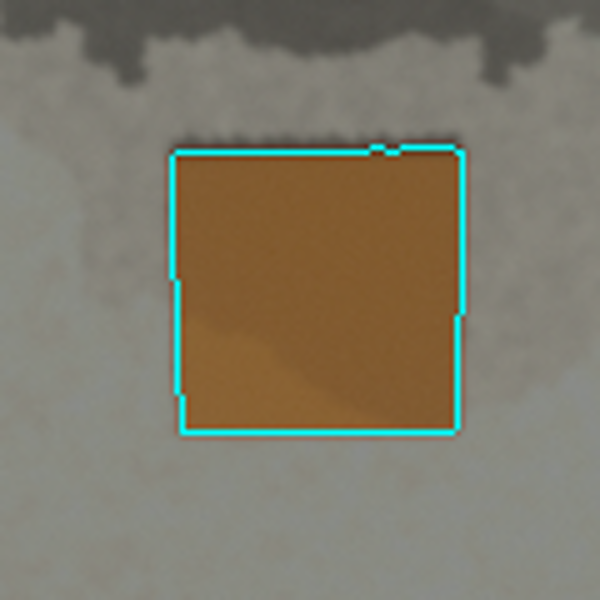

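Emit:
move_arm:
  steps:
    - [0.7,2.4,-2.3,-40,0,0,0]
    - [0.7,2.4,-2.3,-80,0,0,0]
    - [0.7,2.4,-2.3,-120,0,0,0]
    - [0.7,2.4,-2.3,-155,0,0,0]
    - [0.7,2.4,-2.3,-170,0,0,0]

```text
clock: 26.97
position: [591.9, -296.6, 15.8]
ee_rot: [0.983, 0.183, -0.004, -0.002]
contact_force: [-0.9, 0.1, -1.7]
gripper_width: 72.5
```

Emit:
move_arm:
  steps:
    - [0.7,0,0,-10,0,0,0]
    - [0.7,0,0,-17,0,0,0]
    - [0.7,0,0,-17,0,0,0]
    - [0.7,0,0,-17,0,0,0]

```text
clock: 27.3
position: [596.1, -299.2, 5.4]
ee_rot: [0.983, 0.183, 0.001, 0.001]
contact_force: [0.0, 0.7, 0.2]
gripper_width: 72.7
```

Emit:
move_arm:
  steps:
    - [0.7,-2,0,-4,0,0,0]
    - [0.7,-2,0,-4,0,0,0]
    - [-1,-2,0,-4,0,0,0]
    - [-1,-2,0,-4,0,0,0]
    - [-1,-2,0,-4,0,0,0]

```text
clock: 27.72
position: [593.6, -299.7, 1.9]
ee_rot: [0.983, 0.182, 0.001, 0.001]
contact_force: [-1.1, 1.1, 6.4]
gripper_width: 60.6
```

Emit:
move_arm:
  steps:
    - [-1,0,0,0,0,0,0]
    - [-1,0,0,0,0,0,0]

```text
clock: 27.88
position: [593.7, -299.7, 1.9]
ee_rot: [0.983, 0.182, 0.001, 0.001]
contact_force: [-0.9, 0.7, 5.8]
gripper_width: 60.7
```

Emit:
move_arm:
  steps:
    - [-1,0,0,10,0,0,0]
    - [-1,0,0,40,0,0,0]
    - [-1,0,0,80,0,0,0]
    - [-1,0,20,110,0,0,-0.05]
    - [-1,0,55,110,0,0,-0.1]

```text
clock: 28.3
position: [597.3, -247.8, 118.4]
ee_rot: [0.991, 0.13, 0.007, 0.004]
contact_force: [2.3, 0.8, -0.4]
gripper_width: 60.8
```

Emit:
move_arm:
  steps:
    - [-1,0,36,0,0,0,-0.1]
    - [-1,0,73,0,0,0,-0.2]
    - [-1,0,110,0,0,0,-0.3]
    - [-1,1,147,0,0,0,-0.38]
    - [-1,1,184,0,0,0,-0.38]

```text
clock: 28.72
position: [593.7, -58.8, 110.8]
ee_rot: [0.998, -0.058, 0.0, -0.0]
contact_force: [1.5, 0.6, -0.9]
gripper_width: 60.5
```

Emit:
move_arm:
  steps:
    - [-1,0,36,0,0,0,0]
    - [-1,1,73,0,0,0,0]
    - [-1,1,110,0,0,0,0]
    - [-1,1,140,-20,0,0,0]
    - [-1,1,142,-35,0,0,0]

```text
clock: 29.13
position: [595.8, 86.7, 75.9]
ee_rot: [0.999, -0.054, 0.002, -0.001]
contact_force: [-0.3, -0.7, -0.8]
gripper_width: 61.1
```

Emit:
move_arm:
  steps:
    - [-1,0,0,0,0,0,0]
    - [-1,0,0,0,0,0,0]

```text
clock: 29.3
position: [594.3, 81.6, 74.8]
ee_rot: [0.998, -0.057, -0.001, 0.001]
contact_force: [-0.1, -0.1, -0.3]
gripper_width: 61.0
```

```bash
python3 -c "
from h import *
st();p=optics.get_image('wrist');save(p,'w15')"
```

```text
t 29.3 pos [594.3  81.6  74.8] q [ 0.998 -0.057 -0.001  0.001] F [-0.1 -0.1 -0.3] w 60.989282016959905 j [ 0.41  0.49 -0.25  0.   -0.83  1.05]
```

View pics/w15.png

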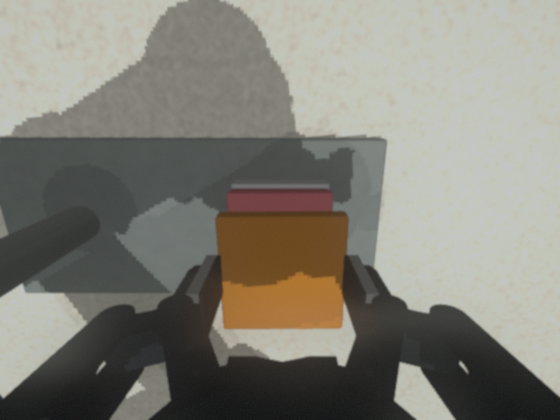

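Emit:
move_arm:
  steps:
    - [-1,2.3,1,-10,0,0,0]
    - [-1,2.3,1,-18,0,0,0]
    - [-1,2.3,1,-24,0,0,0]
    - [-1,2.3,1,-27,0,0,0]
    - [-1,2.3,1,-28,0,0,0]

```text
clock: 29.77
position: [596.7, 81.9, 46.1]
ee_rot: [0.998, -0.057, -0.001, 0.0]
contact_force: [-1.1, -0.4, -1.6]
gripper_width: 60.9
```

Emit:
move_arm:
  steps:
    - [-1,0,0,-1.5,0,0,0]
    - [-1,0,0,-1.5,0,0,0]

```text
clock: 29.93
position: [597.4, 82.4, 46.0]
ee_rot: [0.998, -0.057, 0.0, 0.0]
contact_force: [0.3, -1.0, 1.0]
gripper_width: 60.8
```

Emit:
move_arm:
  steps:
    - [-1,0,0,-1,0,0,0]
    - [0.7,0,0,-0.5,0,0,0]
    - [0.7,0,0,0,0,0,0]
    - [0.7,0,0,20,0,0,0]
    - [0.7,0,0,60,0,0,0]

```text
clock: 30.35
position: [593.8, 81.7, 101.1]
ee_rot: [0.998, -0.057, -0.005, 0.002]
contact_force: [0.8, 0.2, -0.7]
gripper_width: 72.5
```

Emit:
move_arm:
  steps:
    - [0.7,0,0,40,0,0,0]
    - [0.7,0,0,80,0,0,0]
    - [0.7,0,0,120,0,0,0]
    - [0.7,0,0,132,0,0,0]
    - [0.7,0,0,132,0,0,0]

```text
clock: 30.77
position: [599.6, 83.3, 243.2]
ee_rot: [0.998, -0.057, 0.005, -0.002]
contact_force: [-0.0, 0.2, 0.4]
gripper_width: 72.6
```

```bash
python3 -c "
from h import *
look('',54,'b6')"
```

```text
t 30.7667 pos [599.6  83.3 243.2] q [ 0.998 -0.057  0.005 -0.002] F [-0.   0.2  0.4] w 72.60220151547745 j [ 0.41  0.34 -0.03  0.   -1.19  1.05]
target px [283. 188.] rect/centroid/size/ang [597.5  83.1] [598.3  83. ] (63.7, 63.6) -6.5
net 0.69 [ 468.6 -218.6] [60. 45.] 2.4 [ 93.  89. 151.]
net 0.6 [598.7  83.3] [63. 63.] 83.5 [ 55. 108. 155.]
tool y deg -96.5
move [-2.1 -0.2]
```

View pics/b6z.png

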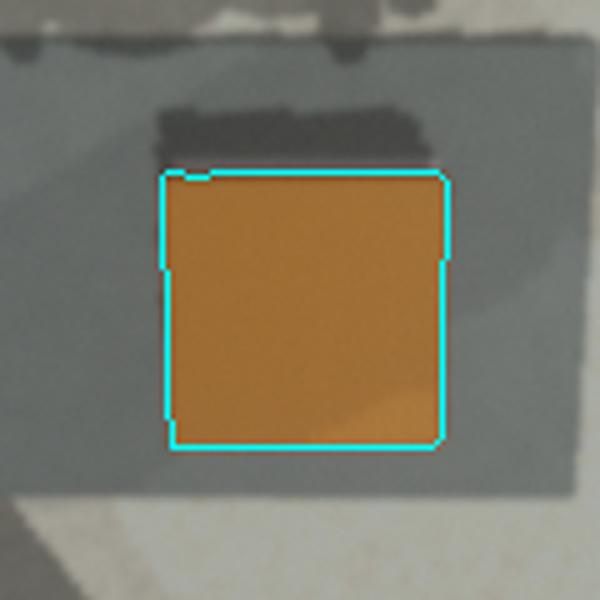

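Emit:
move_arm:
  steps:
    - [0.7,-14,-32,0,0,0,0.05]
    - [0.7,-28,-64,0,0,0,0.1]
    - [0.7,-43,-97,-5,0,0,0.153]
    - [0.7,-58,-131,-10,0,0,0.153]
    - [0.7,-73,-165,-15,0,0,0.153]

```text
clock: 31.33
position: [522.3, -83.6, 220.3]
ee_rot: [1.0, 0.02, -0.002, 0.0]
contact_force: [0.1, 0.2, 0.7]
gripper_width: 72.6
```

Emit:
move_arm:
  steps:
    - [0.7,-15,-34,-5,0,0,0]
    - [0.7,-30,-68,-10,0,0,0]
    - [0.7,-45,-102,-15,0,0,0]
    - [0.7,-60,-136,-25,0,0,0]
    - [0.7,-75,-170,-33,0,0,0]

```text
clock: 31.75
position: [447.1, -253.4, 187.3]
ee_rot: [1.0, 0.02, -0.002, -0.001]
contact_force: [1.4, -0.1, 0.4]
gripper_width: 72.6
```

Emit:
move_arm:
  steps:
    - [0.7,-8,-18,0,0,0,0]
    - [0.7,-8,-18,0,0,0,0]
    - [0.7,-8,-18,0,0,0,0]

```text
clock: 32.0
position: [439.8, -271.0, 187.7]
ee_rot: [1.0, 0.018, -0.002, -0.001]
contact_force: [0.0, 0.3, 0.8]
gripper_width: 72.5
```

```bash
python3 -c "
from h import *
look('',10,'b7')"
```

```text
t 32.0 pos [ 439.8 -271.   187.7] q [ 1.     0.018 -0.002 -0.001] F [0.  0.3 0.8] w 72.47066885430888 j [-0.24  0.24 -0.32 -0.   -1.02  1.85]
target px [282. 189.] rect/centroid/size/ang [ 439.2 -273.6] [ 440.2 -273.6] (61.5, 62.4) 2.1
net 0.71 [ 458.9 -397.4] [66. 64.] 80.3 [ 49.  92. 132.]
net 0.66 [ 438.6 -272.8] [65. 64.] 2.1 [ 86.  83. 135.]
tool y deg -87.9
move [-0.6 -2.6]
```

View pics/b7z.png

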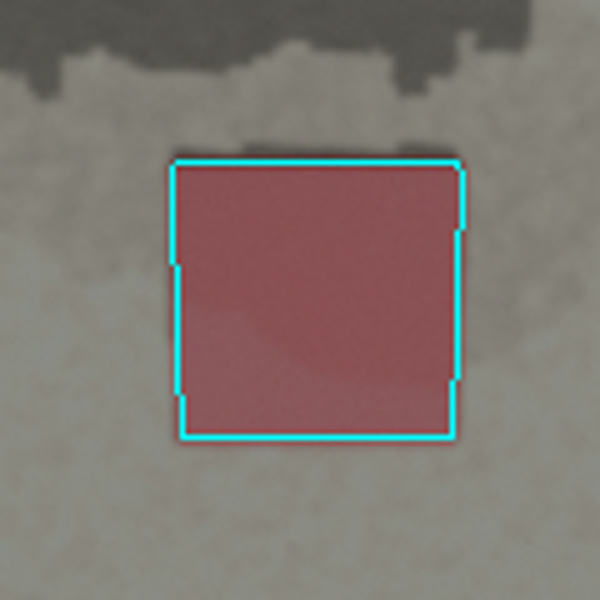

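Emit:
move_arm:
  steps:
    - [0.7,-2,-2.5,-40,0,0,0]
    - [0.7,-2,-2.5,-80,0,0,0]
    - [0.7,-2,-2.5,-120,0,0,0]
    - [0.7,-2,-2.5,-155,0,0,0]
    - [0.7,-2,-2.5,-172,0,0,0]

```text
clock: 32.57
position: [437.1, -270.9, 13.5]
ee_rot: [1.0, 0.02, -0.003, -0.001]
contact_force: [-0.7, 0.4, 0.3]
gripper_width: 72.4
```

Emit:
move_arm:
  steps:
    - [0.7,0,0,-10,0,0,0]
    - [0.7,0,0,-17,0,0,0]
    - [0.7,0,0,-17,0,0,0]
    - [0.7,0,0,-17,0,0,0]

```text
clock: 32.9
position: [440.3, -272.8, 1.4]
ee_rot: [1.0, 0.02, 0.001, 0.0]
contact_force: [0.8, -0.1, 0.4]
gripper_width: 72.6
```

Emit:
move_arm:
  steps:
    - [-1,-1,-0.5,0,0,0,0]
    - [-1,-1,-0.5,0,0,0,0]
    - [-1,-1,-0.5,0,0,0,0]
    - [-1,-1,-0.5,0,0,0,0]
    - [-1,-1,-0.5,0,0,0,0]

```text
clock: 33.32
position: [439.9, -273.5, 3.0]
ee_rot: [1.0, 0.02, 0.002, 0.001]
contact_force: [-0.0, 4.4, 5.5]
gripper_width: 60.4
```

Emit:
move_arm:
  steps:
    - [-1,0,0,10,0,0,0]
    - [-1,0,0,40,0,0,0]
    - [-1,0,0,80,0,0,0]
    - [-1,10,20,110,0,0,-0.05]
    - [-1,24,52,120,0,0,-0.1]

```text
clock: 33.73
position: [464.7, -223.3, 127.2]
ee_rot: [0.999, -0.033, 0.006, 0.001]
contact_force: [1.3, 0.1, -0.6]
gripper_width: 60.2
```

Emit:
move_arm:
  steps:
    - [-1,15,34,0,0,0,-0.053]
    - [-1,30,68,0,0,0,-0.053]
    - [-1,45,102,0,0,0,-0.053]
    - [-1,60,136,0,0,0,-0.053]
    - [-1,75,170,0,0,0,-0.053]

```text
clock: 34.15
position: [537.7, -49.7, 122.5]
ee_rot: [0.998, -0.057, 0.001, -0.0]
contact_force: [0.3, -0.5, -0.2]
gripper_width: 60.1
```

Emit:
move_arm:
  steps:
    - [-1,15,34,0,0,0,0]
    - [-1,30,68,0,0,0,0]
    - [-1,45,102,0,0,0,0]
    - [-1,58,131,-20,0,0,0]
    - [-1,58,131,-35,0,0,0]

```text
clock: 34.57
position: [598.8, 84.9, 87.4]
ee_rot: [0.999, -0.054, 0.004, -0.002]
contact_force: [0.2, -1.0, 0.0]
gripper_width: 60.1
```

Emit:
move_arm:
  steps:
    - [-1,0,0,0,0,0,0]
    - [-1,0,0,0,0,0,0]
    - [-1,0,0,0,0,0,0]

```text
clock: 34.82
position: [595.5, 78.9, 87.2]
ee_rot: [0.998, -0.057, 0.001, -0.0]
contact_force: [0.2, -0.2, -0.4]
gripper_width: 59.9
```

```bash
python3 -c "
from h import *
st();p=optics.get_image('wrist');save(p,'w16')"
```

```text
t 34.8167 pos [595.5  78.9  87.2] q [ 0.998 -0.057  0.001 -0.   ] F [ 0.2 -0.2 -0.4] w 59.933107606797115 j [ 0.4   0.48 -0.24  0.   -0.85  1.05]
```

View pics/w16.png

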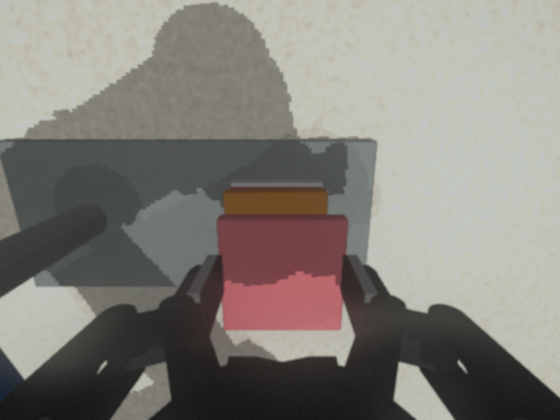

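Emit:
move_arm:
  steps:
    - [-1,1.3,3.7,-10,0,0,0]
    - [-1,1.3,3.7,-18,0,0,0]
    - [-1,1.3,3.7,-24,0,0,0]
    - [-1,1.3,3.7,-28,0,0,0]
    - [-1,1.3,3.7,-29,0,0,0]

```text
clock: 35.28
position: [595.8, 82.8, 57.0]
ee_rot: [0.998, -0.057, -0.001, 0.001]
contact_force: [-4.8, -0.3, 10.8]
gripper_width: 60.1
```

Emit:
move_arm:
  steps:
    - [-1,0,0,-1,0,0,0]
    - [-1,0,0,-1.5,0,0,0]

```text
clock: 35.45
position: [595.8, 82.8, 57.0]
ee_rot: [0.998, -0.057, -0.001, 0.001]
contact_force: [-6.2, 0.4, 15.5]
gripper_width: 59.7
```

Emit:
move_arm:
  steps:
    - [-1,1,0,2,0,0,0]
    - [-1,1,0,2,0,0,0]
    - [0.7,1,0,2,0,0,0]
    - [0.7,1,0,2,0,0,0]
    - [0.7,1,0,20,0,0,0]

```text
clock: 35.87
position: [594.9, 82.5, 71.3]
ee_rot: [0.998, -0.057, -0.004, 0.001]
contact_force: [0.2, -0.1, -0.0]
gripper_width: 72.3
```

Emit:
move_arm:
  steps:
    - [0.7,0,0,40,0,0,0]
    - [0.7,0,0,80,0,0,0]
    - [0.7,0,0,120,0,0,0]
    - [0.7,0,0,160,0,0,0]
    - [0.7,0,0,165,0,0,0]

```text
clock: 36.28
position: [601.3, 83.8, 248.8]
ee_rot: [0.998, -0.056, 0.007, -0.002]
contact_force: [0.4, -0.5, 0.9]
gripper_width: 72.1
```

```bash
python3 -c "
from h import *
look('',64,'b8')"
```

```text
t 36.2833 pos [601.3  83.8 248.8] q [ 0.998 -0.056  0.007 -0.002] F [ 0.4 -0.5  0.9] w 72.1495953267888 j [ 0.41  0.34 -0.02  0.   -1.2   1.05]
target px [283. 190.] rect/centroid/size/ang [597.7  84.1] [598.6  83.9] (63.2, 65.4) -6.5
net 0.71 [596.6  84.3] [64. 63.] 83.5 [100.  96. 164.]
net 0.44 [629.3  72.6] [36.  2.] 83.5 [57. 73. 93.]
tool y deg -96.5
move [-3.6  0.3]
```

View pics/b8z.png

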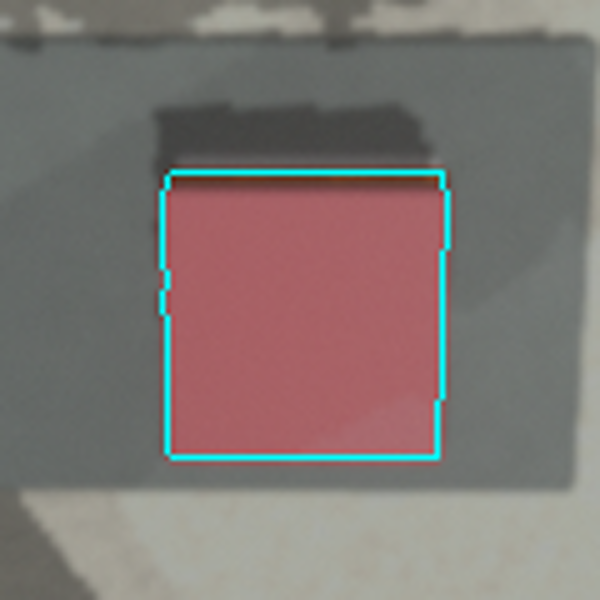

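Emit:
move_arm:
  steps:
    - [0.7,-10,-36,0,0,0,-0.056]
    - [0.7,-20,-72,0,0,0,-0.056]
    - [0.7,-30,-109,0,0,0,-0.056]
    - [0.7,-41,-147,-5,0,0,-0.056]
    - [0.7,-52,-185,-10,0,0,-0.056]

```text
clock: 36.85
position: [544.0, -103.0, 227.9]
ee_rot: [0.996, -0.084, -0.002, 0.0]
contact_force: [0.7, 0.3, -0.1]
gripper_width: 72.5
```

Emit:
move_arm:
  steps:
    - [0.7,-11,-38,-5,0,0,0]
    - [0.7,-22,-76,-10,0,0,0]
    - [0.7,-33,-114,-15,0,0,0]
    - [0.7,-44,-152,-20,0,0,0]
    - [0.7,-55,-190,-25,0,0,0]

```text
clock: 37.27
position: [488.6, -293.0, 202.5]
ee_rot: [0.996, -0.085, -0.002, -0.001]
contact_force: [0.4, -0.2, -0.3]
gripper_width: 72.5
```

Emit:
move_arm:
  steps:
    - [0.7,-11,-38,-7,0,0,0]
    - [0.7,-22,-76,-15,0,0,0]
    - [0.7,-30,-104,-23,0,0,0]
    - [0.7,-30,-104,-23,0,0,0]
    - [0.7,-30,-104,-23,0,0,0]

```text
clock: 37.68
position: [458.4, -396.4, 178.6]
ee_rot: [0.996, -0.087, -0.003, -0.001]
contact_force: [0.9, 0.1, 0.2]
gripper_width: 73.1
```

```bash
python3 -c "
from h import *
look('',10,'b9')"
```

```text
t 37.6833 pos [ 458.4 -396.4  178.6] q [ 0.996 -0.087 -0.003 -0.001] F [0.9 0.1 0.2] w 73.05725225933763 j [-0.45  0.4  -0.11 -0.   -1.07  1.84]
target px [283. 190.] rect/centroid/size/ang [ 458.9 -400.1] [ 460.1 -400.3] (63.3, 64.2) -9.5
net 0.63 [ 459.8 -400.7] [64. 64.] 80.1 [ 48.  91. 129.]
tool y deg -99.9
move [ 0.5 -3.7]
```

View pics/b9z.png

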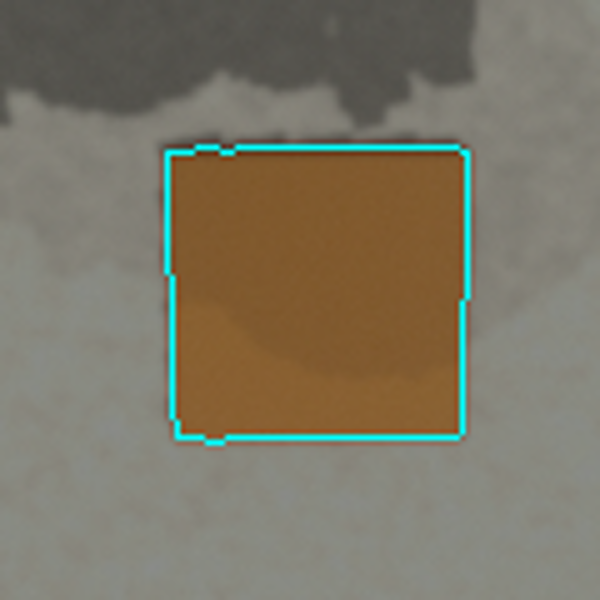

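Emit:
move_arm:
  steps:
    - [0.7,-1.5,-4,-40,0,0,0]
    - [0.7,-1.5,-4,-80,0,0,0]
    - [0.7,-1.5,-4,-120,0,0,0]
    - [0.7,-1.5,-4,-150,0,0,0]
    - [0.7,-1.5,-4,-165,0,0,0]

```text
clock: 38.25
position: [457.3, -396.8, 13.0]
ee_rot: [0.996, -0.084, -0.003, -0.002]
contact_force: [-0.2, -0.5, 0.1]
gripper_width: 72.8
```

Emit:
move_arm:
  steps:
    - [0.7,0,0,-8,0,0,0]
    - [0.7,0,0,-13,0,0,0]
    - [0.7,0,0,-13,0,0,0]
    - [0.7,0,0,-13,0,0,0]

```text
clock: 38.58
position: [460.2, -399.7, 5.4]
ee_rot: [0.996, -0.084, 0.001, 0.001]
contact_force: [0.4, 0.7, 0.1]
gripper_width: 72.8
```

Emit:
move_arm:
  steps:
    - [0.7,-1,-0.5,-3.5,0,0,0]
    - [0.7,-1,-0.5,-3.5,0,0,0]
    - [-1,-1,-0.5,-3.5,0,0,0]
    - [-1,-1,-0.5,-3.5,0,0,0]
    - [-1,-1,-0.5,-3.5,0,0,0]

```text
clock: 39.0
position: [458.4, -400.5, 2.3]
ee_rot: [0.996, -0.085, 0.001, 0.0]
contact_force: [-0.6, 1.2, 6.1]
gripper_width: 60.8
```

Emit:
move_arm:
  steps:
    - [-1,0,0,0,0,0,0]
    - [-1,0,0,0,0,0,0]

```text
clock: 39.17
position: [458.5, -400.5, 2.3]
ee_rot: [0.996, -0.085, 0.001, 0.0]
contact_force: [-1.5, 1.1, 5.2]
gripper_width: 61.0
```

Emit:
move_arm:
  steps:
    - [-1,0,0,10,0,0,0]
    - [-1,0,0,40,0,0,0]
    - [-1,0,0,80,0,0,0]
    - [-1,6,20,115,0,0,0.05]
    - [-1,16,55,130,0,0,0.06]

```text
clock: 39.58
position: [476.0, -348.3, 136.6]
ee_rot: [0.998, -0.056, 0.005, 0.003]
contact_force: [1.5, -0.2, 0.2]
gripper_width: 60.5
```

Emit:
move_arm:
  steps:
    - [-1,10,36,0,0,0,0]
    - [-1,20,72,0,0,0,0]
    - [-1,31,109,0,0,0,0]
    - [-1,42,147,0,0,0,0]
    - [-1,52,183,0,0,0,0]

```text
clock: 40.0
position: [526.2, -160.3, 131.6]
ee_rot: [0.998, -0.055, 0.001, -0.0]
contact_force: [1.0, -0.6, -0.8]
gripper_width: 60.6
```

Emit:
move_arm:
  steps:
    - [-1,10,37,0,0,0,0]
    - [-1,20,73,0,0,0,0]
    - [-1,31,109,0,0,0,0]
    - [-1,42,147,0,0,0,0]
    - [-1,52,183,0,0,0,0]

```text
clock: 40.42
position: [578.3, 22.8, 131.6]
ee_rot: [0.998, -0.055, 0.001, -0.0]
contact_force: [0.9, -0.6, -0.3]
gripper_width: 60.5
```

Emit:
move_arm:
  steps:
    - [-1,10,35,0,0,0,0]
    - [-1,18,62,-15,0,0,0]
    - [-1,18,62,-32,0,0,0]
    - [-1,18,62,-32,0,0,0]
    - [-1,18,62,-32,0,0,0]

```text
clock: 40.83
position: [595.2, 82.6, 98.2]
ee_rot: [0.999, -0.055, -0.001, 0.001]
contact_force: [-0.7, 0.2, -0.0]
gripper_width: 60.7
```

```bash
python3 -c "
from h import *
st();p=optics.get_image('wrist');save(p,'w17')"
```

```text
t 40.8333 pos [595.2  82.6  98.2] q [ 0.999 -0.055 -0.001  0.001] F [-0.7  0.2 -0. ] w 60.668258050402244 j [ 0.41  0.47 -0.22  0.   -0.88  1.05]
```

View pics/w17.png

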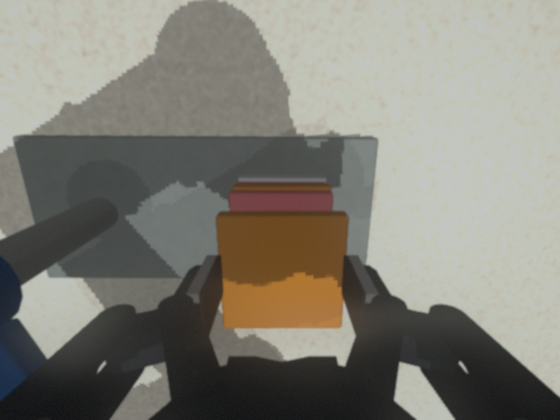

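Emit:
move_arm:
  steps:
    - [-1,1.5,0,-10,0,0,0]
    - [-1,1.5,0,-18,0,0,0]
    - [-1,1.5,0,-25,0,0,0]
    - [-1,1.5,0,-29,0,0,0]
    - [-1,1.5,0,-30,0,0,0]

```text
clock: 41.3
position: [596.8, 82.2, 67.3]
ee_rot: [0.998, -0.055, -0.001, 0.0]
contact_force: [-0.2, 0.3, -1.5]
gripper_width: 60.8
```

Emit:
move_arm:
  steps:
    - [-1,0,0,-1,0,0,0]
    - [-1,0,0,-1,0,0,0]

```text
clock: 41.47
position: [597.6, 82.7, 67.5]
ee_rot: [0.998, -0.055, -0.0, 0.0]
contact_force: [0.2, -0.3, 0.3]
gripper_width: 60.5
```

Emit:
move_arm:
  steps:
    - [-1,-1,0,-1,0,0,0]
    - [-1,-1,0,-1.5,0,0,0]
    - [0.7,-1,0,-1,0,0,0]
    - [0.7,-1,0,-1,0,0,0]
    - [0.7,-1,0,15,0,0,0]

```text
clock: 41.88
position: [594.4, 82.3, 80.0]
ee_rot: [0.998, -0.055, -0.003, 0.001]
contact_force: [-1.0, -0.4, -0.6]
gripper_width: 72.5
```

Emit:
move_arm:
  steps:
    - [0.7,0,0,40,0,0,0]
    - [0.7,0,0,80,0,0,0]
    - [0.7,0,0,120,0,0,0]
    - [0.7,0,0,160,0,0,0]
    - [0.7,0,0,180,0,0,0]

```text
clock: 42.3
position: [598.4, 83.0, 269.2]
ee_rot: [0.999, -0.054, 0.005, -0.001]
contact_force: [1.7, -0.2, 1.0]
gripper_width: 72.4
```

Emit:
move_arm:
  steps:
    - [0.7,0,0,0,0,0,0]
    - [0.7,0,0,0,0,0,0]

```text
clock: 42.47
position: [596.8, 83.1, 264.3]
ee_rot: [0.998, -0.055, 0.002, -0.001]
contact_force: [0.3, -0.6, -0.6]
gripper_width: 72.6
```

```bash
python3 -c "
from h import *
look('',74,'b10')
p=optics.get_image('side');save(p,'side10');print(np.round(proj(p,[596,83,24])))
u=np.round(proj(p,[590,120,80])[0]).astype(int);f=p['frame'][u[1]-60:u[1]+60,u[0]-75:u[0]+75];cv2.imwrite('pics/side10z.png',cv2.resize(f,None,fx=5,fy=5,interpolation=cv2.INTER_CUBIC))
"
```

```text
t 42.4667 pos [596.8  83.1 264.3] q [ 0.998 -0.055  0.002 -0.001] F [ 0.3 -0.6 -0.6] w 72.56014739684969 j [ 0.41  0.32  0.   -0.   -1.24  1.05]
target px [283. 187.] rect/centroid/size/ang [597.8  83.2] [598.6  83.1] (64.0, 65.7) -6.3
net 0.56 [597.9  83.7] [63. 63.] 83.7 [ 55. 107. 154.]
net 0.56 [629.8  63.8] [20.  2.] 83.7 [69. 79. 91.]
tool y deg -96.3
move [1.  0.1]
[[278. 218.]]
```

View pics/b10z.png

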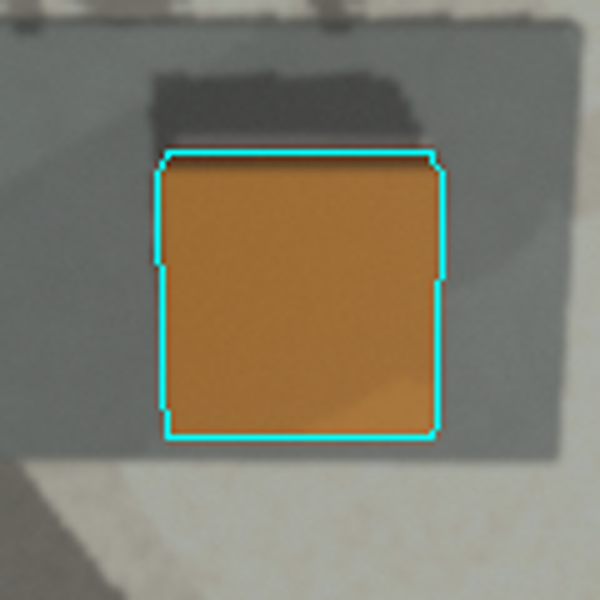

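View pics/side10z.png

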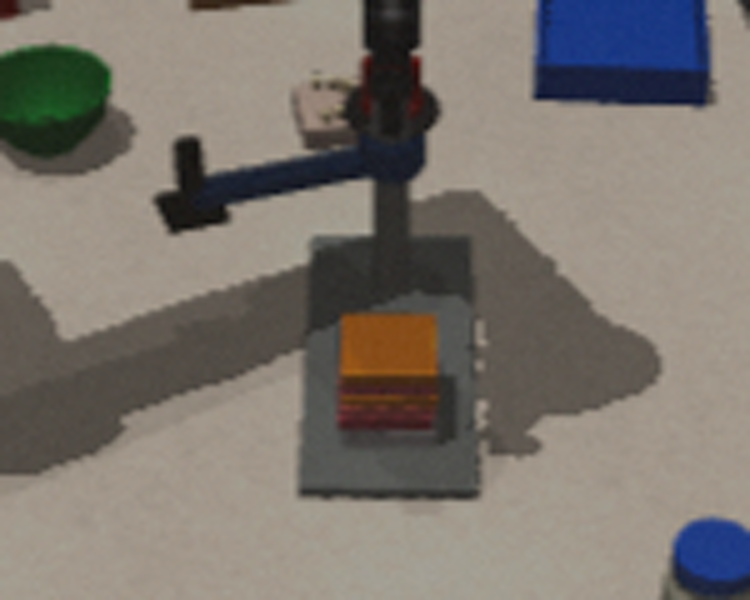

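Emit:
move_arm:
  steps:
    - [0,-25,22,0,0,0,0.1]
    - [0,-52,47,0,0,0,0.2]
    - [0,-80,72,0,0,0,0.3]
    - [0,-108,97,0,0,0,0.335]
    - [0,-124,111,0,0,0,0.335]

```text
clock: 43.08
position: [469.9, 194.9, 261.3]
ee_rot: [0.994, 0.114, -0.001, 0.001]
contact_force: [0.8, -0.8, 0.5]
gripper_width: 42.9
```

Emit:
move_arm:
  steps:
    - [0,0,0,0,0,0,0]
    - [0,0,0,0,0,0,0]

```text
clock: 43.25
position: [471.6, 194.4, 261.8]
ee_rot: [0.994, 0.114, -0.001, 0.0]
contact_force: [0.6, 0.0, -0.3]
gripper_width: 42.8
```

```bash
python3 -c "
from h import *
st();p=optics.get_image('wrist');save(p,'w18');q=optics.get_image('scene');r=optics.get_image('side')
us=[]
for k in (p,q,r):
    x=nets.tip_of('handle',k);print(x[:2]);us.append(x[0]['uv'] if x else None)
print(tri([p,q,r],us))
print(proj(p,[473,194.6,168]))
"
```

```text
t 43.25 pos [471.6 194.4 261.8] q [ 0.994  0.114 -0.001  0.   ] F [ 0.6  0.  -0.3] w 42.77347461949012 j [ 0.71  0.17 -0.22  0.   -1.19  1.09]
[{'uv': [280.0, 207.5], 'conf': 0.61}, {'uv': [281.0, 192.5], 'conf': 0.33}]
[{'uv': [346.9, 229.1], 'conf': 0.54}]
[{'uv': [239.6, 171.0], 'conf': 0.84}, {'uv': [280.8, 212.5], 'conf': 0.71}]
[470.79436341 194.82712882 155.19218162]
[[282.10379357 211.37984467]]
```

View pics/w18.png

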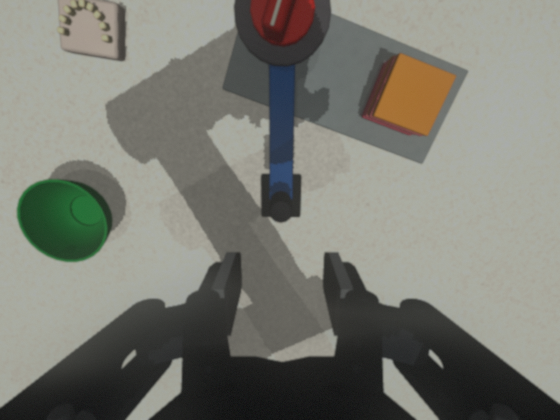

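Emit:
move_arm:
  steps:
    - [0,1,0,-40,0,0,0]
    - [0,1,0,-75,0,0,0]
    - [0,1,0,-100,0,0,0]
    - [0,1,0,-115,0,0,0]
    - [0,1,0,-119,0,0,0]

```text
clock: 43.97
position: [472.2, 192.1, 140.3]
ee_rot: [0.994, 0.111, -0.003, 0.002]
contact_force: [-0.6, -1.2, 0.0]
gripper_width: 42.6
```

Emit:
move_arm:
  steps:
    - [-1,0,0,0,0,0,0]
    - [-1,0,0,0,0,0,0]
    - [-1,0,0,0,0,0,0]
    - [-1,0,0,0,0,0,0]

```text
clock: 44.3
position: [474.3, 194.2, 144.8]
ee_rot: [0.994, 0.112, 0.001, -0.001]
contact_force: [1.5, -0.3, -2.4]
gripper_width: 18.2
```

```bash
python3 - <<'E'
from h import *
s=st()
C=np.array([612.8,227.3]);P=np.array(s['position'][:2]);v=P-C
print(np.linalg.norm(v),np.degrees(np.arctan2(v[1],v[0])))
T=np.radians(-96.5)-np.arctan2(v[1],v[0]);print(T)
for k in range(1,16):
    a=.085*k;R=np.array([[np.cos(a),-np.sin(a)],[np.sin(a),np.cos(a)]]);print(k,np.round(C+R@v-P,1),round(a,3))
E
```

```text
t 44.3 pos [474.3 194.2 144.8] q [ 0.994  0.112  0.001 -0.001] F [ 1.5 -0.3 -2.4] w 18.15599788862722 j [ 0.71  0.28 -0.39  0.   -0.9   1.09]
142.3608601523534 -166.5673603413364
1.2229061361376181
1 [  3.3 -11.6] 0.085
2 [  7.6 -22.9] 0.17
3 [ 12.8 -33.9] 0.255
4 [ 19.  -44.3] 0.34
5 [ 26.  -54.2] 0.425
6 [ 33.8 -63.4] 0.51
7 [ 42.3 -71.9] 0.595
8 [ 51.6 -79.7] 0.68
9 [ 61.5 -86.7] 0.765
10 [ 71.9 -92.8] 0.85
11 [ 82.9 -98. ] 0.935
12 [  94.2 -102.2] 1.02
13 [ 105.8 -105.5] 1.105
14 [ 117.7 -107.8] 1.19
15 [ 129.7 -109. ] 1.275
```

Emit:
move_arm:
  steps:
    - [-1,3.3,-11.6,0,0,0,0.085]
    - [-1,7.6,-22.9,0,0,0,0.17]
    - [-1,12.8,-33.9,0,0,0,0.255]
    - [-1,19,-44.3,0,0,0,0.34]
    - [-1,26,-54.2,0,0,0,0.425]

```text
clock: 44.72
position: [500.4, 139.9, 144.7]
ee_rot: [0.947, 0.322, 0.002, -0.001]
contact_force: [1.8, 2.1, -1.3]
gripper_width: 17.8
```

Emit:
move_arm:
  steps:
    - [-1,7.8,-9.2,0,0,0,0.085]
    - [-1,16.3,-17.7,0,0,0,0.17]
    - [-1,25.6,-25.5,0,0,0,0.255]
    - [-1,35.5,-32.5,0,0,0,0.34]
    - [-1,45.9,-38.6,0,0,0,0.425]

```text
clock: 45.13
position: [546.4, 101.5, 144.5]
ee_rot: [0.858, 0.514, 0.002, -0.0]
contact_force: [-0.3, 3.4, -1.8]
gripper_width: 18.5
```

Emit:
move_arm:
  steps:
    - [-1,11,-5.2,0,0,0,0.085]
    - [-1,22.3,-9.4,0,0,0,0.17]
    - [-1,33.9,-12.7,0,0,0,0.255]
    - [-1,43,-14.5,0,0,0,0.32]
    - [-1,43,-14.5,0,0,0,0.32]

```text
clock: 45.55
position: [590.0, 87.1, 144.2]
ee_rot: [0.766, 0.643, 0.001, 0.0]
contact_force: [0.1, 1.8, -0.7]
gripper_width: 17.7
```

Emit:
move_arm:
  steps:
    - [-1,2,-0.3,0,0,0,0.02]
    - [-1,4,-0.5,0,0,0,0.04]
    - [-1,4,-0.5,0,0,0,0.04]

```text
clock: 45.8
position: [592.9, 86.6, 144.2]
ee_rot: [0.753, 0.658, 0.001, 0.0]
contact_force: [1.5, 3.1, -0.6]
gripper_width: 18.1
```

Emit:
move_arm:
  steps:
    - [-1,2,-0.2,0,0,0,0.01]
    - [-1,4,-0.4,0,0,0,0.02]
    - [-1,4,-0.4,0,0,0,0.02]

```text
clock: 46.05
position: [596.4, 86.0, 143.7]
ee_rot: [0.747, 0.665, 0.0, -0.0]
contact_force: [-1.2, 4.8, 0.8]
gripper_width: 18.2
```

Emit:
move_arm:
  steps:
    - [-1,3,0,0,0,0,0]
    - [-1,3,0,0,0,0,0]

```text
clock: 46.22
position: [597.9, 85.7, 143.1]
ee_rot: [0.747, 0.665, -0.002, -0.001]
contact_force: [-4.4, 4.2, 1.3]
gripper_width: 17.8
```

Emit:
move_arm:
  steps:
    - [-1,-1.5,0,-6,0,0,0]
    - [-1,-1.5,0,-12,0,0,0]
    - [-1,-1.5,0,-18,0,0,0]
    - [-1,-1.5,0,-24,0,0,0]
    - [-1,-1.5,0,-28,0,0,0]

```text
clock: 46.63
position: [597.3, 85.7, 114.9]
ee_rot: [0.747, 0.665, -0.001, -0.0]
contact_force: [-2.5, 4.1, 1.9]
gripper_width: 18.0
```

```bash
python3 -c "
from h import *
st();p=optics.get_image('side')
u=np.round(proj(p,[590,100,90])[0]).astype(int);f=p['frame'][u[1]-50:u[1]+50,u[0]-62:u[0]+62];cv2.imwrite('pics/side11z.png',cv2.resize(f,None,fx=6,fy=6,interpolation=cv2.INTER_CUBIC))
save(optics.get_image('wrist'),'w19')
"
```

```text
t 46.6333 pos [597.3  85.7 114.9] q [ 0.747  0.665 -0.001 -0.   ] F [-2.5  4.1  1.9] w 18.04669751120107 j [ 0.41  0.45 -0.2  -0.   -0.92  2.62]
```

View pics/side11z.png

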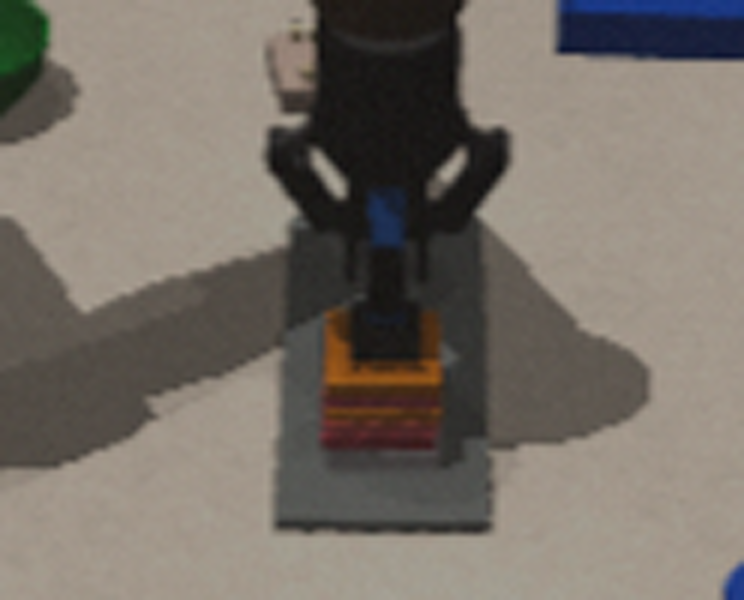

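View pics/w19.png

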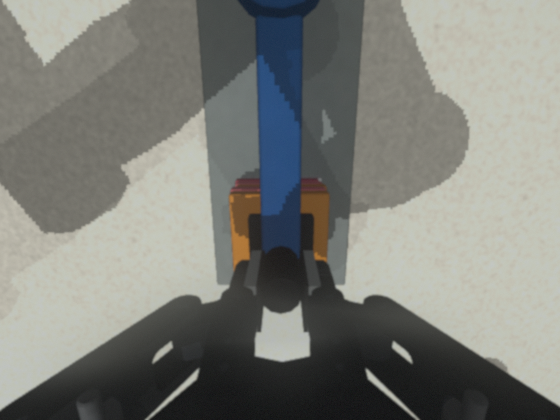

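Emit:
move_arm:
  steps:
    - [-1,0,0,-2,0,0,0]
    - [-1,0,0,-4,0,0,0]

```text
clock: 46.9
position: [597.3, 85.8, 111.3]
ee_rot: [0.747, 0.665, -0.001, -0.0]
contact_force: [-2.2, 4.4, 2.1]
gripper_width: 18.0
```

Emit:
move_arm:
  steps:
    - [-1,0,0,-1.5,0,0,0]
    - [-1,0,0,-3,0,0,0]

```text
clock: 47.07
position: [597.5, 85.9, 110.5]
ee_rot: [0.746, 0.666, -0.001, -0.0]
contact_force: [-9.1, 6.4, 18.4]
gripper_width: 17.9
```

Emit:
move_arm:
  steps:
    - [-1,0,0,-1.5,0,0,0]
    - [-1,0,0,-1.5,0,0,0]

```text
clock: 47.23
position: [597.5, 86.0, 110.5]
ee_rot: [0.746, 0.666, -0.0, 0.0]
contact_force: [-8.7, 5.7, 17.2]
gripper_width: 17.8
```

Emit:
move_arm:
  steps:
    - [0,0,0,1.5,0,0,0]
    - [0,0,0,1.5,0,0,0]
    - [0,0,0,20,0,0,0]
    - [0,0,0,55,0,0,0]
    - [0,0,0,95,0,0,0]

```text
clock: 47.65
position: [596.4, 84.1, 200.0]
ee_rot: [0.747, 0.665, -0.004, -0.001]
contact_force: [-0.2, 0.6, 0.7]
gripper_width: 42.7
```

Emit:
move_arm:
  steps:
    - [0,1,10,40,0,0,-0.12]
    - [0,4,40,55,0,0,-0.24]
    - [0,8,75,60,0,0,-0.36]
    - [0,12,110,60,0,0,-0.48]
    - [0,15,141,60,0,0,-0.6]

```text
clock: 48.07
position: [613.5, 227.4, 262.2]
ee_rot: [0.911, 0.412, 0.0, 0.0]
contact_force: [0.4, -0.2, 0.0]
gripper_width: 42.6
```

Emit:
move_arm:
  steps:
    - [0,0,0,0,0,0,-0.12]
    - [0,0,0,0,0,0,-0.24]
    - [0,0,0,0,0,0,-0.36]
    - [0,0,0,0,0,0,-0.48]
    - [0,0,0,0,0,0,-0.6]

```text
clock: 48.48
position: [613.1, 225.8, 260.9]
ee_rot: [0.992, 0.124, -0.001, 0.001]
contact_force: [1.0, -1.3, -0.2]
gripper_width: 42.4
```

Emit:
move_arm:
  steps:
    - [0,0,0,0,0,0,-0.12]
    - [0,0,0,0,0,0,-0.2]
    - [0,0,0,0,0,0,-0.2]
    - [0,0,0,0,0,0,-0.2]

```text
clock: 48.82
position: [613.1, 225.9, 261.2]
ee_rot: [1.0, 0.028, -0.001, 0.001]
contact_force: [-0.3, 0.3, -0.3]
gripper_width: 42.8
```

```bash
python3 -c "
from h import *
st();p=optics.get_image('wrist');save(p,'w20');print(proj(p,[612,227,198]),proj(p,[596.3,83.1,74]))
p=optics.get_image('side')
u=np.round(proj(p,[590,100,90])[0]).astype(int);f=p['frame'][u[1]-50:u[1]+50,u[0]-62:u[0]+62];cv2.imwrite('pics/side12z.png',cv2.resize(f,None,fx=6,fy=6,interpolation=cv2.INTER_CUBIC))
"
```

```text
t 48.8167 pos [613.1 225.9 261.2] q [ 1.     0.028 -0.001  0.001] F [-0.3  0.3 -0.3] w 42.761307257526475 j [ 0.6   0.42  0.13  0.   -1.29  1.03]
[[280.53982087 227.4993412 ]] [[405.81349443 208.17983303]]
```

View pics/w20.png

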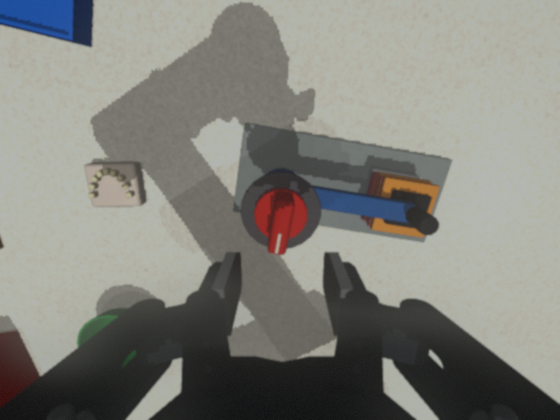

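View pics/side12z.png

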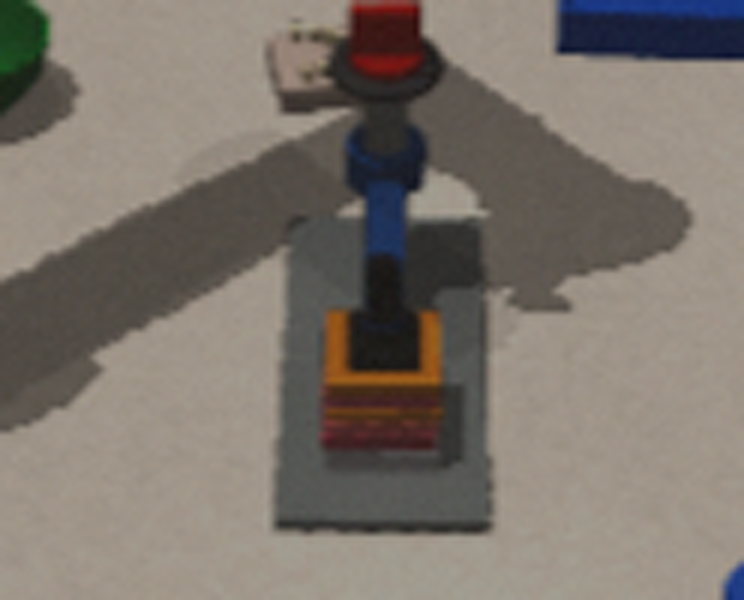

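```bash
python3 -c "
from h import *
f=cv2.imread('pics/w20.png')[170:270,230:335];cv2.imwrite('pics/w20z.png',cv2.resize(f,None,fx=6,fy=6,interpolation=cv2.INTER_CUBIC))"
```

```text
(no output)
```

View pics/w20z.png

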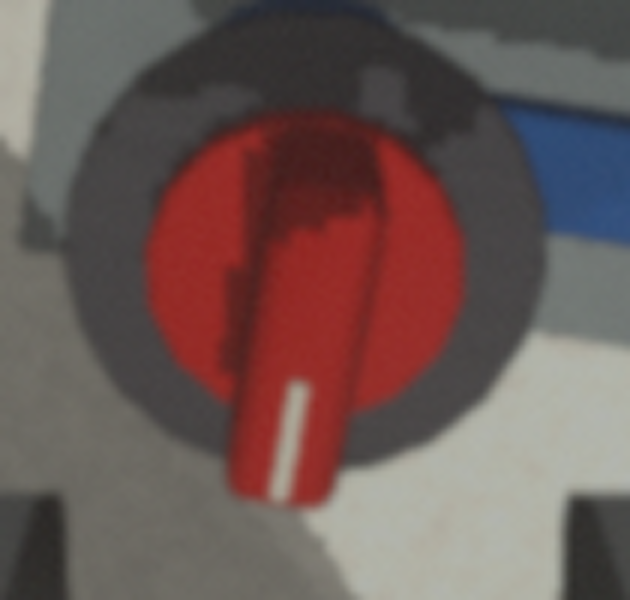

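```bash
python3 -c "
from h import *
p=optics.get_image('wrist')
g=lambda u:at(p,(230+u[0]/6,170+u[1]/6),203)
for a,b in(((262,230),(230,490)),((385,190),(330,500)),((302,380),(282,500))):
    A,B=g(a),g(b);print(np.round(A,1),np.round(B,1),np.degrees(np.arctan2(*(B-A)[1::-1])))
"
```

```text
[627.7 232.9 203. ] [594.5 235.3 203. ] 176.0145221911217
[633.3 219.  203. ] [593.8 223.1 203. ] 174.17206467334134
[609.3 227.3 203. ] [593.5 228.9 203. ] 174.27724274045278
```

Emit:
move_arm:
  steps:
    - [0,-0.5,1,-15,0,0,-0.1]
    - [0,-0.5,1,-35,0,0,-0.152]
    - [0,-0.5,1,-55,0,0,-0.152]
    - [0,-0.5,1,-70,0,0,-0.152]
    - [0,-0.5,1,-77,0,0,-0.152]

```text
clock: 49.38
position: [611.3, 227.0, 182.4]
ee_rot: [0.999, -0.048, -0.002, 0.001]
contact_force: [-0.0, -0.0, -1.1]
gripper_width: 42.6
```

Emit:
move_arm:
  steps:
    - [0,0,0,-3,0,0,0]
    - [0,0,0,-3,0,0,0]
    - [-1,0,0,-3,0,0,0]
    - [-1,0,0,-3,0,0,0]
    - [-1,0,0,-3,0,0,0]

```text
clock: 49.8
position: [612.9, 227.0, 183.7]
ee_rot: [0.999, -0.049, 0.001, 0.0]
contact_force: [-0.6, -3.1, 3.0]
gripper_width: 12.9
```

Emit:
move_arm:
  steps:
    - [-1,0,0,0,0,0,0]
    - [-1,0,0,0,0,0,0]

```text
clock: 49.97
position: [612.9, 226.9, 183.7]
ee_rot: [0.999, -0.049, 0.001, 0.0]
contact_force: [-1.2, -3.7, 5.3]
gripper_width: 12.6
```

```bash
python3 -c "
from h import *
s=st();print(s['wrist_torque'])"
```

```text
t 49.9667 pos [612.9 226.9 183.7] q [ 0.999 -0.049  0.001  0.   ] F [-1.2 -3.7  5.3] w 12.607293635398776 j [ 0.6   0.47  0.01  0.   -1.12  0.87]
[-1.03545174  0.22227632 -0.50978306]
```

Gripped. Turn clockwise.

Emit:
move_arm:
  steps:
    - [-1,0,0,0,0,0,-0.11]
    - [-1,0,0,0,0,0,-0.22]
    - [-1,0,0,0,0,0,-0.33]
    - [-1,0,0,0,0,0,-0.44]
    - [-1,0,0,0,0,0,-0.55]

```text
clock: 50.38
position: [612.8, 226.4, 183.7]
ee_rot: [0.947, -0.32, 0.001, 0.001]
contact_force: [-0.4, -5.6, 4.2]
gripper_width: 12.8
```

Emit:
move_arm:
  steps:
    - [-1,0,0,0,0,0,-0.11]
    - [-1,0,0,0,0,0,-0.22]
    - [-1,0,0,0,0,0,-0.33]
    - [-1,0,0,0,0,0,-0.44]
    - [-1,0,0,0,0,0,-0.55]

```text
clock: 50.8
position: [612.3, 226.0, 183.7]
ee_rot: [0.825, -0.565, 0.001, 0.001]
contact_force: [-2.5, -6.9, 6.3]
gripper_width: 12.6
```

Emit:
move_arm:
  steps:
    - [-1,0,0,0,0,0,-0.1]
    - [-1,0,0,0,0,0,-0.2]
    - [-1,0,0,0,0,0,-0.28]
    - [-1,0,0,0,0,0,-0.28]

```text
clock: 51.13
position: [612.0, 225.9, 183.7]
ee_rot: [0.739, -0.674, 0.001, 0.001]
contact_force: [-1.6, -6.3, 6.6]
gripper_width: 12.4
```

```bash
python3 -c "
from h import *
s=st();print(s['wrist_torque'])"
```

```text
t 51.1333 pos [612.  225.9 183.7] q [ 0.739 -0.674  0.001  0.001] F [-1.6 -6.3  6.6] w 12.353985476390445 j [ 0.6   0.47  0.01  0.   -1.12 -0.51]
[-1.70609251  0.72762577 -0.0660481 ]
```

Emit:
move_arm:
  steps:
    - [-1,0,0,0,0,0,-0.06]
    - [-1,0,0,0,0,0,-0.12]
    - [-1,0,0,0,0,0,-0.12]

```text
clock: 51.38
position: [611.9, 226.5, 183.8]
ee_rot: [-0.699, 0.715, -0.001, -0.001]
contact_force: [-3.1, -4.8, 6.4]
gripper_width: 12.9
```

```bash
python3 -c "
from h import *
s=st();print(s['wrist_torque']);save(optics.get_image('wrist'),'w21')"
```

```text
t 51.3833 pos [611.9 226.5 183.8] q [-0.699  0.715 -0.001 -0.001] F [-3.1 -4.8  6.4] w 12.907785400237453 j [ 0.6   0.47  0.01  0.   -1.12 -0.63]
[-1.30407664  0.91499547  1.34666677]
```

View pics/w21.png

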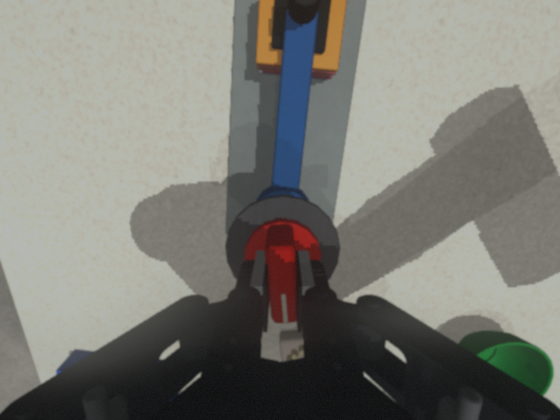

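Emit:
move_arm:
  steps:
    - [-1,0,0,0,0,0,-0.06]
    - [-1,0,0,0,0,0,-0.06]
    - [-1,0,0,0,0,0,-0.06]

```text
clock: 51.68
position: [611.9, 226.5, 183.9]
ee_rot: [-0.68, 0.733, -0.001, -0.001]
contact_force: [-3.4, -5.4, 6.9]
gripper_width: 13.0
```

```bash
python3 -c "
from h import *
s=st();print(s['wrist_torque'])"
```

```text
t 51.6833 pos [611.9 226.5 183.9] q [-0.68   0.733 -0.001 -0.001] F [-3.4 -5.4  6.9] w 12.957717156787723 j [ 0.6   0.47  0.01  0.   -1.12 -0.68]
[-1.45900578  0.95110098  2.39549704]
```

Torque climbs at ~25 Nm/rad, so the knob is against its stop. Release without turning back, rise and check.

Emit:
move_arm:
  steps:
    - [0,0,0,0,0,0,0]
    - [0,0,0,0,0,0,0]
    - [0,0,0,0,0,0,0]
    - [0,0,0,30,0,0,0]
    - [0,0,0,70,0,0,0]

```text
clock: 52.1
position: [610.5, 227.1, 247.8]
ee_rot: [-0.676, 0.737, 0.002, -0.005]
contact_force: [0.1, 0.5, -0.4]
gripper_width: 42.7
```

Emit:
move_arm:
  steps:
    - [0,0,0,30,0,0,0]
    - [0,0,0,50,0,0,0]
    - [0,0,0,50,0,0,0]
    - [0,0,0,50,0,0,0]

```text
clock: 52.43
position: [612.8, 228.3, 303.2]
ee_rot: [-0.676, 0.737, 0.0, 0.002]
contact_force: [-0.3, -0.1, -2.0]
gripper_width: 43.0
```

```bash
python3 -c "
from h import *
st();p=optics.get_image('wrist');save(p,'w22')
u=np.round(proj(p,[612,227,198])[0]).astype(int);print(u);f=p['frame'][u[1]-50:u[1]+50,u[0]-60:u[0]+60];cv2.imwrite('pics/w22z.png',cv2.resize(f,None,fx=6,fy=6,interpolation=cv2.INTER_CUBIC))
p=optics.get_image('side')
u=np.round(proj(p,[590,100,90])[0]).astype(int);f=p['frame'][u[1]-50:u[1]+50,u[0]-62:u[0]+62];cv2.imwrite('pics/side13z.png',cv2.resize(f,None,fx=6,fy=6,interpolation=cv2.INTER_CUBIC))
p=optics.get_image('scene')
u=np.round(proj(p,[590,100,90])[0]).astype(int);f=p['frame'][u[1]-50:u[1]+50,u[0]-62:u[0]+62];cv2.imwrite('pics/scene13z.png',cv2.resize(f,None,fx=6,fy=6,interpolation=cv2.INTER_CUBIC))
"
```

```text
t 52.4333 pos [612.8 228.3 303.2] q [-0.676  0.737  0.     0.002] F [-0.3 -0.1 -2. ] w 43.024449404826974 j [ 0.6   0.4   0.21 -0.   -1.38 -0.69]
[284 206]
```

View pics/w22z.png

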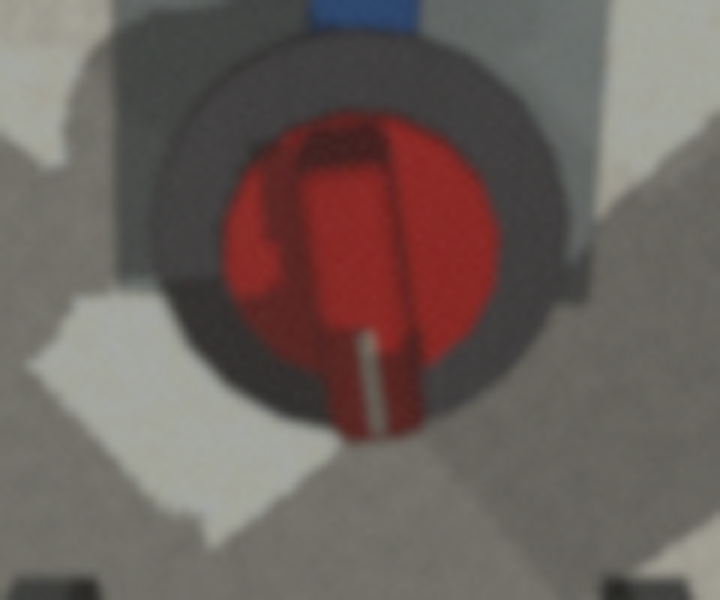

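View pics/w22.png

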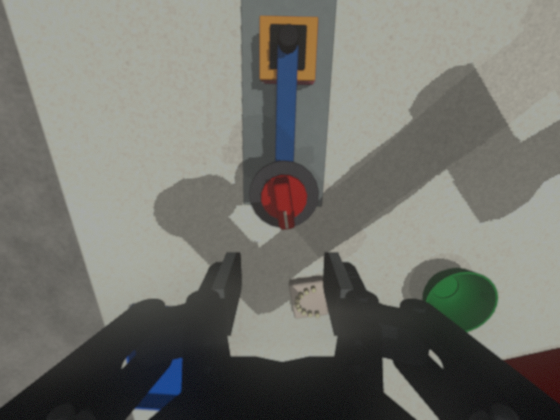

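View pics/side13z.png

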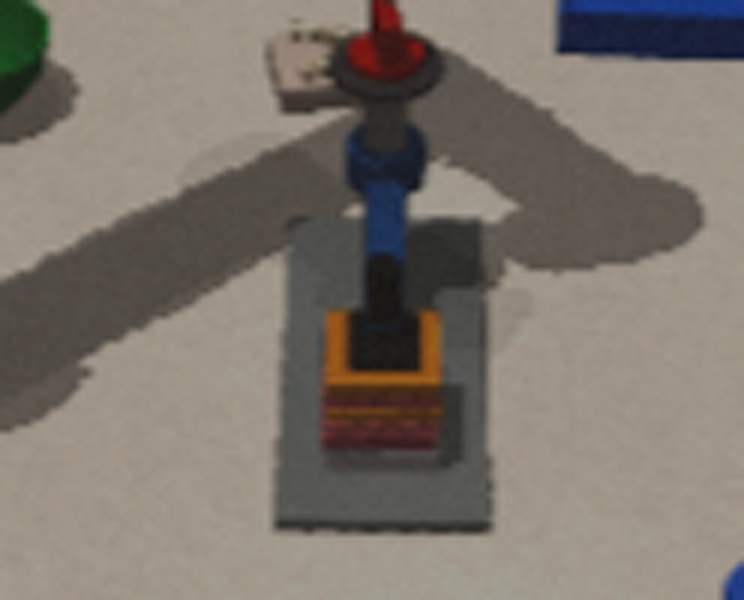

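View pics/scene13z.png

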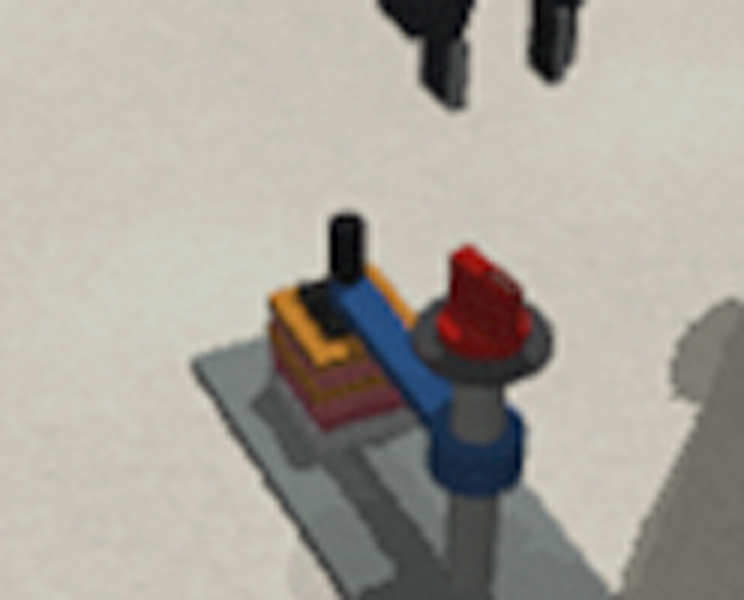

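```bash
python3 -c "
from h import *
p=optics.get_image('wrist')
g=lambda u:at(p,(224+u[0]/6,156+u[1]/6),203)
for a,b in(((300,180),(330,420)),((388,170),(420,410)),((368,330),(378,432))):
    A,B=g(a),g(b);print(np.round(A,1),np.round(B,1),np.degrees(np.arctan2(*(B-A)[1::-1])))
f=p['frame'][0:110,225:350];cv2.imwrite('pics/w23z.png',cv2.resize(f,None,fx=5,fy=5,interpolation=cv2.INTER_CUBIC))
"
```

```text
[617. 206. 203.] [616.1 240.8 203. ] 91.53255737010304
[605.1 205.7 203. ] [603.4 240.4 203. ] 92.8214366518624
[609.7 228.  203. ] [609.5 243.2 203. ] 90.53638644365608
```

View pics/w23z.png

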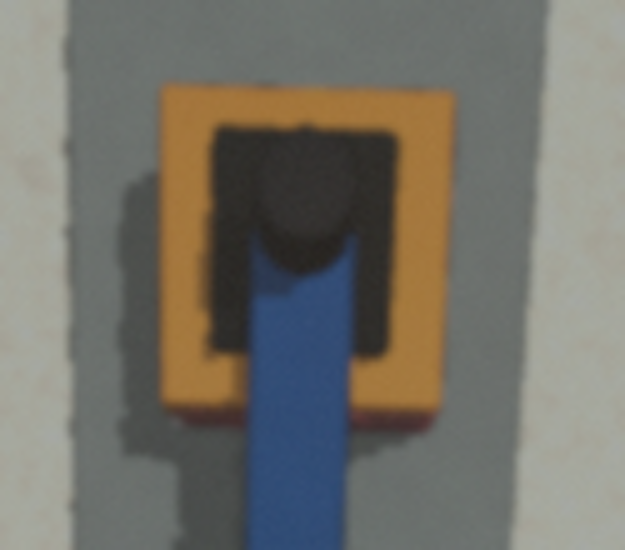

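```bash
python3 -c "
from h import *
st();print(workorder.job_done())"
```

```text
t 52.6333 pos [611.9 227.5 300. ] q [-0.676  0.737  0.001 -0.002] F [-0.4  0.5  0.4] w 43.0335551911718 j [ 0.6   0.4   0.2  -0.   -1.38 -0.69]
the job is handed in; nothing more can be done
None
```

The job is handed in at 52.6 s; the interface gives no verdict. I freed the knob, swung the arm aside and piled all five blanks on the platform. I then swung the arm back, lowered the pad onto the top blank and locked the knob.

**What the last checks showed**
- **Pile:** all five blanks lie flat on the platform. Each measured within about 2 mm of its centre and within about 0.5° of square when placed. The net and my own contour disagreed by up to about 1 mm on the fourth blank.
- **Pad:** it rests centred on the top blank. I felt about 18 N of contact when lowering it.
- **Knob:** turning it to lock moved the bar about 83°, against a full range of 80°, and the torque was rising at the end, so it is on its clockwise stop.
- **Other things on the bench:** the robot was never near the bowl, jar or cast, and they stood in place wherever they showed in the pictures. I did not measure their positions at the end. The gripper finished clear, 300 mm up.

**One check that disagreed:** when I freed the knob, the bar had moved only about 72° while the gripper had turned about 80°. I put this down to the knob starting a little short of its clockwise stop and the fingers twisting at the anticlockwise one. The torque rise there and the full-range turn when locking both support that, but I could not read the knob angle directly.

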